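# Load a specimen shuttle, release it by key, reset it to the pointer and lock it

## Robot

A 6-joint arm with a two-finger parallel gripper is mounted at the origin on a cart in front of the work surface, level with it; the furniture and walls round the work are solid. World frame = base frame: x ahead of the robot, y to its left, z up, the work surface at z = 0. Lengths are in m, angles in degrees, forces in N, time in s.
With the tool pointing down it reaches from about 0.3 to 0.75 m from the base axis. Payload 8.5 kg.
Tool frame: the origin (TCP) lies on the centre line of the jaws, within the pads' length; the fingertips stand 19 mm ahead of it and the grasp point (between the pads) is the TCP (env.tcp_to_tips is the z of the fingertips in the tool frame, in m); z points along the fingers, y is the line along which they close (so a half turn about z gives the same grasp; the last joint's range is limited). The gripper opens to 85 mm and grips with 20 to 120 N. Pads are 22 mm wide; open, the fingers measure 114 mm over their backs; the gripper's body (76 mm by 85 mm) begins 54 mm behind the grasp point. The pads swing forward as they close: fully open they stand 13 mm farther back than shut.
Start: joints at [52.007, 21.807, 74.336, -0, 83.858, -12.336], TCP at [0.238, 0.496, 0.25] pointing down, gripper open.
Joint ranges: [-178.18, 178.18], [-50.72, 133.34], [12.68, 142.11], [-81.47, 261.47], [9.98, 163.14], [-165.26, 165.26]. Speed limits (degrees/s): [136.94, 136.94, 180, 180, 180, 180].

## Interface

Orientations are given as a 3x3 rotation matrix whose columns are the frame's x, y, z axes.
In Python, from rig import env gives the robot as it stands.
- The arm moves only by the tool servo_tool, never from a script. Its argument "steps" is a list of rows, each an object of numbers: "tx", "ty", "tz": the shift along the world's x, y, z in cm; "yaw": the turn about the world's z in degrees; "claw": the finger opening in cm, from 0 to 8.54. In form: [{"tx": .., "ty": .., "tz": .., "yaw": .., "claw": ..}, ...]. A call has 1 to 20 rows; each row shifts and turns the commanded pose from where the row before left it; what a row does not reach is not made up. A row lasts 1/10 s, in which the tool goes at most 50 mm and 8.59 degrees, less where a joint would pass 70% of its speed; a pose out of reach is approached as far as the arm can. A call with a gripper value outside its range is refused whole. The fingers move at their own pace and stop on an object; "newtons" is the grip in N (left out, the last holds). Time passes only in rows, so rows that do not move let the fingers close. It gives the time, the measured TCP pose, the force, the opening and the grip force at its end, in the units of the state.
- env.observe(): the state, without advancing time (a new reading comes with each control period).
- env.get_image(name): name is "side" or "top" or "wrist"; returns (picture, depth): 400x640x3 uint8, red, green, blue; 400x640 float32, m along the optical axis (not along the pixel's ray), 0 where there is no reading.
- env.camera_model(name): a dict with "fovy" (degrees; the focal length in pixels is half the picture's height over the tangent of half this angle, whatever the lens; pixels are square), "cx", "cy" (the principal point, pixels), "T" (4x4, takes a point from camera to world coordinates). Camera axes: x right, y down, z forward; pixel columns grow to the right and rows downward; lengths in m; the calibration is good to about 2 mm. The wrist camera is an equidistant fisheye: a pixel r from the principal point sees the ray r / f radians off the axis. A picture is of the moment at which its call begins: read the wrist's pose just before it. camera_model takes no time and is no camera call; for the wrist camera it gives the pose at the moment of the call.
- env.close_job(): hands the job in; it is judged then, once.
The state is a dict: "time_s": time; "q": joint angles; "qvel": joint speeds; "joint_efforts": joint torques, N m; "position": TCP position; "tool_rot": TCP orientation; "ft_force": force on the tool from outside, world axes, zero at the start; "wrist_torque": the same for the moment, N m; "grip_width": finger opening in m; "gripper_force": force on a finger pad.
Only numpy, scipy, OpenCV 4.12 (cv2) and the standard library are available. Lean on these libraries where they do the work, as an engineer would, in place of code of your own. Each camera call takes 0.05 s, during which the arm holds its last target. There are 200 camera calls.

## Task

Stand all the glass beakers upright in the tray of the shuttle carriage, one to a cell, while it is still locked in its near position, and let go of them. Then turn the trapped key in the lock a quarter turn clockwise to free the clamp lever, swing the lever open, slide the carriage until the black line on its tray is in line with the pointer beside the rail, and swing the lever fully shut again. Then turn the key back to where it comes out, draw it out and leave it in the grey key tray; at the end all beakers must still stand upright in the shuttle tray, and the capped sample jar and the rolls of tape must not be disturbed.

Things in the scene. Friction and masses are not known exactly. Their poses are not given: they have to be found in the camera images.
- rail: fixed aluminium plate on the bench with a steel guide rail along its x axis. Origin on the bench under the guide's centre line; x = along the rail, away from the robot, z up. Plate from x -174 to +152, y -98 to +58 mm, 8 mm thick. It carries the carriage, and on its -y side the lock block (near end) and the clamp lever
- lock_face (a point): on the lock axis, at the top face (50 mm above the bench) of the lock block, a grey 50 x 50 mm block at the near end of the rail plate. The keyhole is a 12.4 mm slot that runs from the axis 19.5 mm towards the rail's +x. The axes are the rail's
- key: loose key, 96 mm long, 70 g; at the start upright in the lock, foot 30 mm below the lock face. Origin at the foot of the shank, z up the shank. Shank 10 mm thick; bow a flat brass plate from z 60 to 96 mm, 44 mm wide (x), 8 mm thick (y): pinch it across y. A lug at z 10 to 20 mm reaches 17 mm to the key's +x. In the lock, with plug at 0, the key's x is the rail's x
- key_mid (a point): middle of the key, 48 mm up from its foot. In the lock the key's lug is caught under the lock face unless the key is within about 0.15 rad of its starting angle; only there can it be drawn out, straight up (its foot is clear after 30 mm)
- plug (a joint): turn of the lock's plug, rad, clockwise seen from above: 0 = locked, key can come out (start); 1.57 = stop, bolt drawn, lever free, key trapped. Stays where left, friction 0.06 N m; the key has about 0.1 rad play in it, so turn right to the stops. Away from that stop the bolt blocks the lever's tail; an open lever blocks the bolt's return
- lever (a joint): clamp lever, rad: 0 = shut (arm along the rail's +x, start), grows clockwise seen from above to the stop 0.75 = open (knob away from the carriage). Stays where left, friction 0.12 N m. Shut, its tooth stands in the carriage's toothed strip (pitch 8 mm) and blocks the carriage; closing may shift the carriage up to 4 mm to the nearest gap. Tooth clear from about 0.2
- lever_pivot (a point): the lever's pivot, a vertical axis 54 mm to the -y side of the rail's centre line
- lever_knob (a point): point on the axis of the lever's upright round black knob, 92 mm from the pivot, 94 mm above the bench; the knob is 22 mm in diameter and reaches from 37 to 112 mm above the bench
- carriage (a joint): travel of the carriage along the rail's +x, m: 0 = near stop (start), 0.10 = far stop. Friction 2.5 N
- carriage_handle (a point): centre of the carriage's upright black handle, 14 x 14 mm, at its near end, 96 mm above the bench; handle from 27 to 116 mm above the bench
- tray_floor (a point): centre of the inner floor (25 mm above the bench) of the carriage's aluminium tray; axes as the rail's. Two walls across divide it into three eight-sided cells, 62 mm across inside, centres at x -66, 0 and +66 mm; one beaker a cell. Walls 4 mm thick and 32 mm high (top 57 mm above the bench)
- carriage_line (a point): the upright black line on the outside of the tray's +y wall, at the middle of the carriage's length, 50 mm above the bench
- pointer: fixed upright aluminium post 52 mm high on the rail plate, at the carriage's +y side; its place along the rail differs from start to start
- pointer_tip (a point): tip of the pointer's black blade, 50 mm above the bench, opposite which the carriage line must stand (same place along the rail's x); the axes are the rail's. It asks for a carriage travel of 0.04 to 0.09 m
- key_tray: fixed open grey tray for the key, 130 x 130 mm outside, walls 4 mm thick and 24 mm high; origin at the centre of its underside
- jar1: loose glass sample jar with a milky cap with a red top, 48 mm wide, 89 mm high; bystander, leave alone
- tape1: loose roll of brown tape, 103 mm wide, 57 mm high; bystander, leave alone
- tape2: loose roll of masking tape, 103 mm wide, 25 mm high; bystander, leave alone
- beaker_a: loose empty glass beaker, may be absent; 68 mm high, 54 mm in outer diameter, open at the top, walls thin, 70 to 140 g; origin at the centre of its underside, z up
- beaker_b: loose empty glass beaker, may be absent; 68 mm high, 54 mm in outer diameter, open at the top, walls thin, 70 to 140 g; origin at the centre of its underside, z up
- beaker_c: loose empty glass beaker, may be absent; 68 mm high, 54 mm in outer diameter, open at the top, walls thin, 70 to 140 g; origin at the centre of its underside, z up
Mind the look-alikes: they are no part of the job. Leave any yellow look-alike of the beaker_c alone.

How it is judged:
By the outcome, as a careful person would: the job done as asked, in the order asked, and still so for the second after the job is handed in, with the robot touching nothing.
Of beaker_a, beaker_b, beaker_c only 2 to 3 are there at a start; the rules pass over those that are not, and their reading is None.
At some moment in a run one of beaker_a, beaker_b, beaker_c may be knocked a few centimetres aside while the robot is not near it.
Once in a run the grip may slacken for a moment while it holds something.
It also fails if it takes over 210 s, if anything falls off the work surface, if the arm or the gripper's body presses on something with over 40 N, if the wrist force passes 120 N, or if a joint passes its speed limit or range.

## Working session

There is one attempt and no reset: what is moved stays moved. The work goes in short steps, Python scripts to look and compute and a tool call to move; the robot and the scene stay as the last step left them, time stands still between calls to the robot, and variables do not carry over. Pictures are saved under pics/ and viewed, at most 14 in all, crops included, and the job is handed in when it is done.

Besides the shell and the picture viewer there is one more tool, called after "Emit:" by a JSON object that holds its "method" and its "body". servo_tool: Moves the arm, as the interface text tells. Its arguments: {"type":"object","properties":{"steps":{"type":"array"},"newtons":{"type":"number"}},"required":["steps"]}

```bash
ls; mkdir -p pics
cat > h.py <<'E'
import numpy as np, cv2
from rig import env
def shot(n,fn=None):
    m=env.camera_model(n); im,d=env.get_image(n)
    if fn: cv2.imwrite('pics/'+fn,im[:,:,::-1])
    return im,d,m
def foc(m): return 200/np.tan(np.radians(m['fovy'])/2)
def pts(d,m):
    f=foc(m); v,u=np.mgrid[:400,:640]; T=np.array(m['T'])
    P=np.stack([(u-m['cx'])/f*d,(v-m['cy'])/f*d,d],-1)
    return P@T[:3,:3].T+T[:3,3]
def ray(m,u,v,fish=False):
    f=foc(m);a=np.array([u-m['cx'],v-m['cy']],float);T=np.array(m['T'])
    if fish:
        r=np.hypot(*a);t=r/f;c=np.r_[a/max(r,1e-9)*np.sin(t),np.cos(t)]
    else: c=np.r_[a/f,1]
    return T[:3,3],T[:3,:3]@c
def onz(m,u,v,z,fish=False):
    o,r=ray(m,u,v,fish); return o+r*(z-o[2])/r[2]
E
python3 - <<'E'
from h import *
for n in('top','side','wrist'):
    im,d,m=shot(n,n+'0.png'); print(n,m['fovy'],m['cx'],m['cy'],np.round(m['T'],3).tolist(),(d>0).mean())
s=env.observe();print(s['position'],s['tool_rot'],s['time_s'])
E
```

```text
pics
top 50.92545504321656 322.11371473375675 200.58478222169575 [[0.018, -0.998, 0.061, 0.449], [-1.0, -0.017, 0.017, 0.078], [-0.016, -0.062, -0.998, 1.449], [0.0, 0.0, 0.0, 1.0]] 0.99598828125
side 47.01154813180572 323.4006108077619 201.3269979271725 [[-0.955, -0.117, 0.274, 0.109], [-0.298, 0.357, -0.885, 1.536], [0.006, -0.927, -0.376, 0.696], [0.0, 0.0, 0.0, 1.0]] 0.995828125
wrist 65.70646984690485 318.2762893585667 203.35854414268434 [[0.433, 0.865, 0.253, 0.174], [0.901, -0.415, -0.123, 0.526], [-0.001, 0.281, -0.96, 0.373], [0.0, 0.0, 0.0, 1.0]] 0.99358984375
[0.23800193 0.49560917 0.2498553 ] [[-9.01414146e-01  4.32957343e-01 -6.90399508e-04]
 [ 4.32957825e-01  9.01413756e-01 -8.73730812e-04]
 [ 2.44047442e-04 -1.08650718e-03 -9.99999380e-01]] 0.15
```

View pics/top0.png

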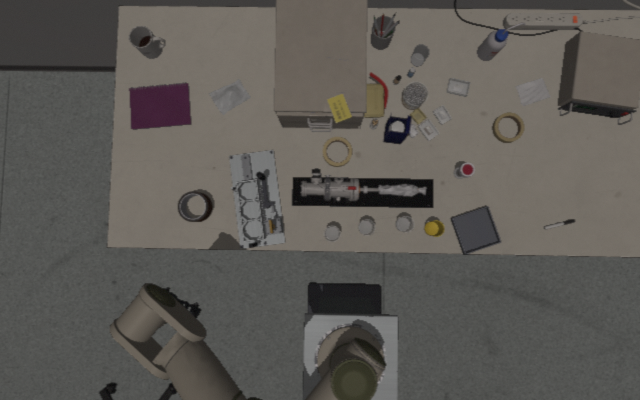

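View pics/side0.png

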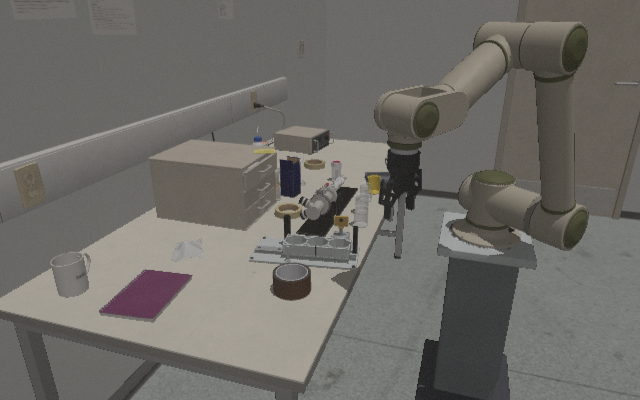

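Top view: the rail plate is at about (258,198), with beakers near (332,232), (366,226) and (403,222). The yellow look-alike is at (432,228) and the key tray at (475,230). The jar is at (467,169), with tapes at (194,206) and (337,151). I'll enlarge it and use the depth.

Run:
```python
from h import *
im,d,m=shot('top')
P=pts(d,m); np.savez('top0.npz',im=im,d=d,P=P)
c=cv2.resize(im[140:255,225:295],None,fx=5,fy=5,interpolation=cv2.INTER_CUBIC)
c2=cv2.resize(im[195:255,320:500],None,fx=2.4,fy=2.4,interpolation=cv2.INTER_CUBIC)
o=np.zeros((575,350+440,3),np.uint8);o[:,:350]=c;o[:c2.shape[0],355:355+c2.shape[1]]=c2
# height map
h=np.clip((P[...,2]+.01)/.15*255,0,255).astype(np.uint8)
hh=cv2.resize(h[140:255,225:295],None,fx=3.5,fy=3.5,interpolation=cv2.INTER_NEAREST)
o[160:160+hh.shape[0],355:355+hh.shape[1]]=hh[...,None]
cv2.imwrite('pics/top0b.png',cv2.convertScaleAbs(o[:,:,::-1],alpha=1.5))
```

```text
(no output)
```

View pics/top0b.png

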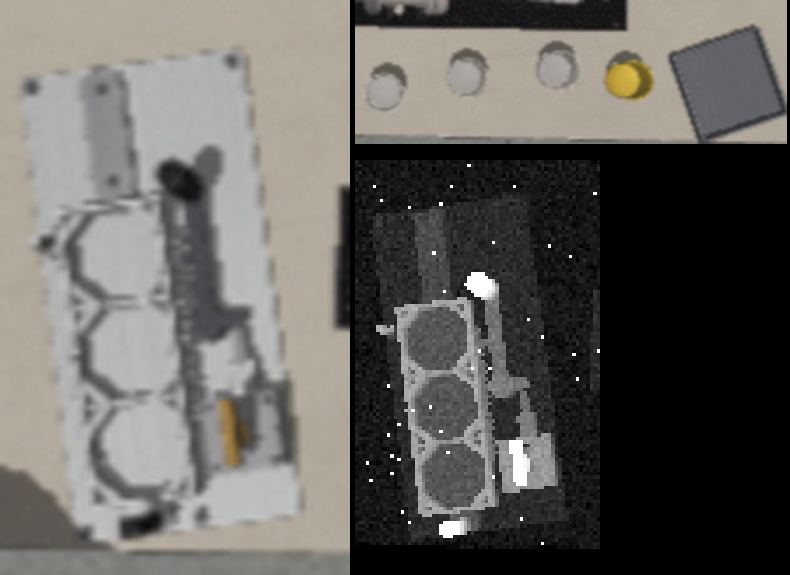

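The crop shows the key bow (brass) near the near end, the knob at the far end, the handle at the near end and the pointer on the left side. Next I'll measure these from depth.

Run:
```python
from h import *
z=np.load('top0.npz');P=z['P'];im=z['im'].astype(int)
u=np.zeros((400,640),bool);u[140:256,225:295]=1
X,Y,Z=P[...,0],P[...,1],P[...,2]
print('table z',np.median(Z[200:240,300:320]),'right',np.median(Z[230:240,515:535]))
pl=u&(Z>.004)&(Z<.07)
pl=cv2.morphologyEx(pl.astype(np.uint8),cv2.MORPH_OPEN,np.ones((3,3)))
n,l,s,c=cv2.connectedComponentsWithStats(pl);k=1+np.argmax(s[1:,4]);q=np.c_[X[l==k],Y[l==k]].astype(np.float32)
r=cv2.minAreaRect(q);print('plate',r, cv2.boxPoints(r).tolist())
def comps(mask,name,mn=4):
    n,l,s,c=cv2.connectedComponentsWithStats(mask.astype(np.uint8),connectivity=8)
    for i in range(1,n):
        if s[i,4]>=mn:
            w=l==i;q=np.c_[X[w],Y[w]].astype(np.float32);r=cv2.minAreaRect(q)
            print(name,s[i,4],'px',c[i].round(1),'mean',[round(float(np.median(a[w])),4) for a in(X,Y,Z)],'rect',np.round(r[0],4),np.round(r[1],4),round(r[2],1))
comps(u&(Z>.068)&(Z<.2),'high')
comps(u&(Z>.047)&(Z<.066),'walls',20)
v=np.zeros_like(u);v[195:250,315:500]=1
comps(v&(Z>.05)&(Z<.09)&(np.arange(400)[:,None]>209),'bk',8)
comps(v&(Z>.0125)&(Z<.04)&(np.arange(640)>445),'tray',30)
```

```text
table z -0.00027774689073623016 right -0.0008544496519031775
plate ((0.5408276915550232, 0.3284141719341278), (0.324738472700119, 0.15666688978672028), 8.794022560119629) [[0.36839139461517334, 0.3810032904148102], [0.39234304428100586, 0.2261781394481659], [0.713263988494873, 0.27582505345344543], [0.6893123388290405, 0.4306502044200897]]
high 48 px [260.3 175.3] mean [0.6099, 0.3021, 0.107] rect [0.6113 0.3042] [0.0196 0.0185] 45.4
high 55 px [271.4 225.9] mean [0.4471, 0.2619, 0.1107] rect [0.4471 0.2622] [0.0393 0.0111] 6.8
high 30 px [252.  244.8] mean [0.3858, 0.3216, 0.1108] rect [0.3856 0.3242] [0.0127 0.0135] 1.9
walls 421 px [249.7 209.8] mean [0.5048, 0.3484, 0.0547] rect [0.4994 0.3426] [0.2024 0.0716] 8.7
walls 83 px [277.2 226.2] mean [0.4442, 0.2506, 0.0503] rect [0.4483 0.253 ] [0.0495 0.0294] 8.7
walls 44 px [267.8 227.8] mean [0.4402, 0.2809, 0.0505] rect [0.4431 0.2825] [0.0501 0.0133] 14.6
bk 69 px [407.3 223.9] mean [0.4611, -0.1833, 0.066] rect [ 0.4624 -0.1747] [0.0531 0.0527] 32.5
bk 62 px [368.  227.3] mean [0.4478, -0.0533, 0.0654] rect [ 0.4494 -0.0467] [0.0513 0.0515] 44.5
bk 77 px [437.5 228.1] mean [0.4507, -0.2831, 0.0651] rect [ 0.4503 -0.2719] [0.0523 0.0528] 1.4
bk 61 px [332.  232.6] mean [0.4306, 0.0681, 0.0661] rect [0.4269 0.0669] [0.0532 0.0511] 46.0
tray 236 px [477.4 227.3] mean [0.4578, -0.4345, 0.021] rect [ 0.447  -0.4188] [0.1295 0.1323] 19.6
```

Plate centre, yaw 8.75°, tray centre, handle, knob and pivot offset all match the given dimensions. All three beakers stand upright, 66 mm measured height. First I go over beaker 1, with the yaw turned so the tool's y axis lies along the rail's y.

Emit:
{"method": "servo_tool", "body": {"steps": [{"tx": 1.2,"ty": -2.7,"yaw": 2.15,"claw": 7.5},{"tx": 1.2,"ty": -2.7,"yaw": 2.15,"claw": 7.5},{"tx": 1.2,"ty": -2.7,"yaw": 2.15,"claw": 7.5},{"tx": 1.2,"ty": -2.7,"yaw": 2.15,"claw": 7.5},{"tx": 1.2,"ty": -2.7,"yaw": 2.15,"claw": 7.5},{"tx": 1.2,"ty": -2.7,"yaw": 2.15,"claw": 7.5},{"tx": 1.2,"ty": -2.7,"yaw": 2.15,"claw": 7.5},{"tx": 1.2,"ty": -2.7,"yaw": 2.15,"claw": 7.5},{"tx": 1.2,"ty": -2.7,"yaw": 2.15,"claw": 7.5},{"tx": 1.2,"ty": -2.7,"yaw": 2.15,"claw": 7.5},{"tx": 1.2,"ty": -2.7,"yaw": 2.15,"claw": 7.5},{"tx": 1.2,"ty": -2.7,"yaw": 2.15,"claw": 7.5},{"tx": 1.2,"ty": -2.7,"yaw": 2.15,"claw": 7.5},{"tx": 1.2,"ty": -2.7,"yaw": 2.15,"claw": 7.5},{"tx": 1.2,"ty": -2.7,"yaw": 2.15,"claw": 7.5},{"tx": 1.0,"ty": -2.4,"yaw": 2.15,"claw": 7.5},{"tz": -4,"claw": 7.5},{"claw": 7.5},{"claw": 7.5}]}}

```text
invalid input at $.steps[0]: expected keys tx, ty, tz, yaw, claw
```

```bash
cat >> h.py <<'E'
def fpts(d,m):
    f=foc(m); v,u=np.mgrid[:400,:640]; a=u-m['cx'];b=v-m['cy'];r=np.hypot(a,b)+1e-9;t=r/f;T=np.array(m['T'])
    C=np.stack([a/r*np.tan(t)*d,b/r*np.tan(t)*d,d],-1)
    return C@T[:3,:3].T+T[:3,3]
def wr(fn=None):
    s=env.observe(); im,d,m=shot('wrist',fn); return s,im,d,m,fpts(d,m)
def beaker(P,d,near,rad=.06):
    """rim points near `near`: circle centre by enclosing circle"""
    X,Y,Z=P[...,0],P[...,1],P[...,2]
    w=(d>0)&(Z>.06)&(Z<.074)&(np.hypot(X-near[0],Y-near[1])<rad)
    q=np.c_[X[w],Y[w]].astype(np.float32)
    if len(q)<10: return None
    A=np.c_[2*q,np.ones(len(q))]
    c=np.median(q,0); h=cv2.minEnclosingCircle(q)
    return len(q),np.round(h[0],4),round(h[1],4),np.round(c,4)
def st():
    s=env.observe(); y=s['tool_rot']
    print('t',round(s['time_s'],2),'pos',np.round(s['position'],4),'yaw',round(float(np.degrees(np.arctan2(y[1][1],y[0][1]))),2),'F',np.round(s['ft_force'],1),'w',round(s['grip_width'],4),'g',round(float(np.max(s['gripper_force'])),1)); return s
E
python3 - <<'E'
from h import *
st(); s,im,d,m,P=wr('w1.png')
print(beaker(P,d,(.4285,.067)), beaker(P,d,(.449,-.049)))
im,d,m=shot('top');P=pts(d,m)
for n in((.4285,.067),(.449,-.049),(.462,-.178)): print(beaker(P,d,n,.045))
E
```

```text
t 0.2 pos [0.238  0.4956 0.2499] yaw 64.34 F [-0.3  0.9 -0.5] w 0.0849 g 0.0
(130, array([0.4283, 0.0705]), 0.028, array([0.4409, 0.0742], dtype=float32)) None
(59, array([0.427 , 0.0675]), 0.0272, array([0.4315, 0.0681], dtype=float32))
(56, array([ 0.4494, -0.0466]), 0.0271, array([ 0.4466, -0.0516], dtype=float32))
(59, array([ 0.4628, -0.1742]), 0.0274, array([ 0.4611, -0.181 ], dtype=float32))
```

View pics/w1.png

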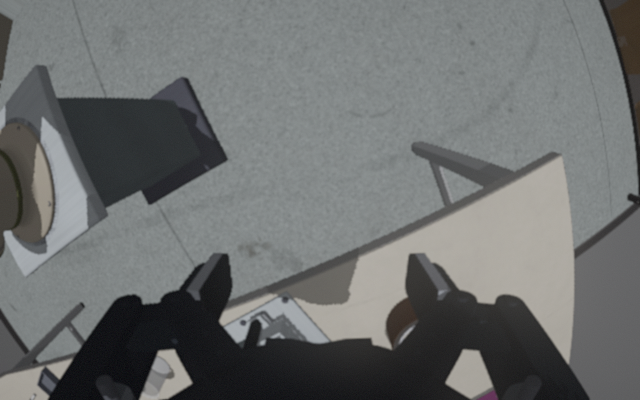

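The move was refused because every row needs all five keys. The wrist picture shows the fingers at the bottom, with the grasp point near (318,340). The rim circle fits come out at radius 27 mm, as they should.

Emit:
{"method": "servo_tool", "body": {"steps": [{"tx": 1.2,"ty": -2.7,"tz": 0,"yaw": 2.15,"claw": 7.5},{"tx": 1.2,"ty": -2.7,"tz": 0,"yaw": 2.15,"claw": 7.5},{"tx": 1.2,"ty": -2.7,"tz": 0,"yaw": 2.15,"claw": 7.5},{"tx": 1.2,"ty": -2.7,"tz": 0,"yaw": 2.15,"claw": 7.5},{"tx": 1.2,"ty": -2.7,"tz": 0,"yaw": 2.15,"claw": 7.5},{"tx": 1.2,"ty": -2.7,"tz": 0,"yaw": 2.15,"claw": 7.5},{"tx": 1.2,"ty": -2.7,"tz": 0,"yaw": 2.15,"claw": 7.5},{"tx": 1.2,"ty": -2.7,"tz": 0,"yaw": 2.15,"claw": 7.5},{"tx": 1.2,"ty": -2.7,"tz": 0,"yaw": 2.15,"claw": 7.5},{"tx": 1.2,"ty": -2.7,"tz": 0,"yaw": 2.15,"claw": 7.5},{"tx": 1.2,"ty": -2.7,"tz": 0,"yaw": 2.15,"claw": 7.5},{"tx": 1.2,"ty": -2.7,"tz": 0,"yaw": 2.15,"claw": 7.5},{"tx": 1.2,"ty": -2.7,"tz": 0,"yaw": 2.15,"claw": 7.5},{"tx": 1.2,"ty": -2.7,"tz": 0,"yaw": 2.15,"claw": 7.5},{"tx": 1.2,"ty": -2.7,"tz": 0,"yaw": 2.15,"claw": 7.5},{"tx": 1.0,"ty": -2.4,"tz": 0,"yaw": 2.15,"claw": 7.5},{"tx": 0,"ty": 0,"tz": -4,"yaw": 0,"claw": 7.5},{"tx": 0,"ty": 0,"tz": 0,"yaw": 0,"claw": 7.5},{"tx": 0,"ty": 0,"tz": 0,"yaw": 0,"claw": 7.5}]}}

```text
time_s: 2.2
position: [0.428, 0.0669, 0.2108]
tool_rot: [[-0.988, -0.152, -0.001], [-0.152, 0.988, 0.0], [0.001, 0.0, -1.0]]
ft_force: [-0.9, 0.3, 0.1]
grip_width: 0.0749
gripper_force: 0.0
```

Run:
```python
from h import *
st(); s,im,d,m,P=wr('w2.png')
for n in((.4285,.067),(.449,-.049),(.462,-.178)): print(beaker(P,d,n,.045))
```

```text
t 2.2 pos [0.428  0.0669 0.2108] yaw 98.75 F [-0.9  0.3  0.1] w 0.0749 g 0.0
(849, array([0.4262, 0.0695]), 0.0277, array([0.4329, 0.0707], dtype=float32))
(718, array([ 0.4488, -0.0449]), 0.0276, array([ 0.4572, -0.0537], dtype=float32))
(559, array([ 0.4619, -0.172 ]), 0.0279, array([ 0.4645, -0.1822], dtype=float32))
```

View pics/w2.png

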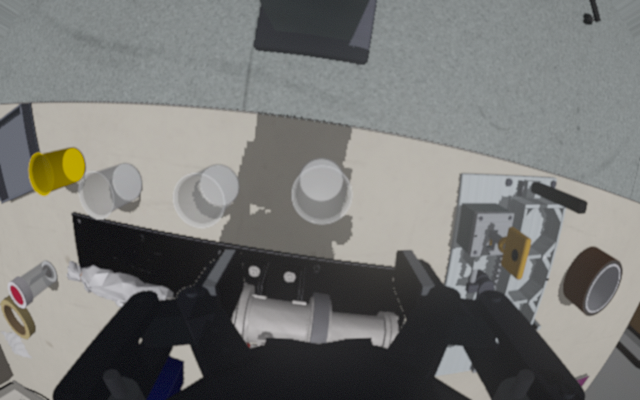

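Three clear beakers at image (321,190), (206,195) and (112,190). Beaker 1 is at (0.4265, 0.069), so I go down and grip it.

Emit:
{"method": "servo_tool", "body": {"newtons": 40, "steps": [{"tx": -0.15,"ty": 0.2,"tz": -3,"yaw": 0,"claw": 7.5},{"tx": 0,"ty": 0,"tz": -3,"yaw": 0,"claw": 7.5},{"tx": 0,"ty": 0,"tz": -3,"yaw": 0,"claw": 7.5},{"tx": 0,"ty": 0,"tz": -3,"yaw": 0,"claw": 7.5},{"tx": 0,"ty": 0,"tz": -2,"yaw": 0,"claw": 7.5},{"tx": 0,"ty": 0,"tz": -1.3,"yaw": 0,"claw": 7.5},{"tx": 0,"ty": 0,"tz": 0,"yaw": 0,"claw": 7.5},{"tx": 0,"ty": 0,"tz": 0,"yaw": 0,"claw": 4.5},{"tx": 0,"ty": 0,"tz": 0,"yaw": 0,"claw": 4.5},{"tx": 0,"ty": 0,"tz": 0,"yaw": 0,"claw": 4.5},{"tx": 0,"ty": 0,"tz": 0,"yaw": 0,"claw": 4.5},{"tx": 0,"ty": 0,"tz": 0,"yaw": 0,"claw": 4.5},{"tx": 0,"ty": 0,"tz": 0,"yaw": 0,"claw": 4.5}]}}

```text
time_s: 3.55
position: [0.4275, 0.069, 0.0589]
tool_rot: [[-0.988, -0.152, 0.003], [-0.152, 0.988, 0.0], [-0.003, -0.001, -1.0]]
ft_force: [0.2, 2.1, 5.7]
grip_width: 0.0524
gripper_force: 41.0
```

Emit:
{"method": "servo_tool", "body": {"steps": [{"tx": 0,"ty": 0,"tz": 2,"yaw": 0,"claw": 4.5},{"tx": 0,"ty": 0,"tz": 3,"yaw": 0,"claw": 4.5},{"tx": 0,"ty": 0,"tz": 3.5,"yaw": 0,"claw": 4.5},{"tx": 0,"ty": 0,"tz": 3.5,"yaw": 0,"claw": 4.5},{"tx": 0,"ty": 0,"tz": 3.5,"yaw": 0,"claw": 4.5},{"tx": 1.1,"ty": 2.3,"tz": 0,"yaw": 0,"claw": 4.5},{"tx": 1.1,"ty": 2.4,"tz": 0,"yaw": 0,"claw": 4.5},{"tx": 1.2,"ty": 2.4,"tz": 0,"yaw": 0,"claw": 4.5},{"tx": 1.2,"ty": 2.4,"tz": 0,"yaw": 0,"claw": 4.5},{"tx": 1.2,"ty": 2.4,"tz": 0,"yaw": 0,"claw": 4.5},{"tx": 1.2,"ty": 2.4,"tz": 0,"yaw": 0,"claw": 4.5},{"tx": 1.2,"ty": 2.4,"tz": 0,"yaw": 0,"claw": 4.5},{"tx": 1.2,"ty": 2.4,"tz": 0,"yaw": 0,"claw": 4.5},{"tx": 1.1,"ty": 2.4,"tz": 0,"yaw": 0,"claw": 4.5},{"tx": 1.1,"ty": 2.4,"tz": 0,"yaw": 0,"claw": 4.5},{"tx": 1.1,"ty": 2.3,"tz": 0,"yaw": 0,"claw": 4.5},{"tx": 1.1,"ty": 2.2,"tz": 0,"yaw": 0,"claw": 4.5},{"tx": 0,"ty": 0,"tz": 0,"yaw": 0,"claw": 4.5},{"tx": 0,"ty": 0,"tz": 0,"yaw": 0,"claw": 4.5}]}}

```text
time_s: 5.45
position: [0.5643, 0.3529, 0.213]
tool_rot: [[-0.988, -0.153, 0.0], [-0.153, 0.988, -0.0], [-0.0, -0.0, -1.0]]
ft_force: [0.5, -0.2, -0.7]
grip_width: 0.0532
gripper_force: 42.3
```

```bash
cat >> h.py <<'E'
def cells(P,d):
    """cell centres in the tray: floor patches via wall-top mask holes"""
    X,Y,Z=P[...,0],P[...,1],P[...,2]
E
python3 - <<'E'
from h import *
s=st(); s,im,d,m,P=wr('w3.png')
X,Y,Z=P[...,0],P[...,1],P[...,2]
w=(Z>.053)&(Z<.061)&(X>.36)&(X<.62)&(Y>.27)&(Y<.42)
n,l,q,c=cv2.connectedComponentsWithStats(w.astype(np.uint8))
for i in range(1,n):
    if q[i,4]>30:
        r=cv2.minAreaRect(np.c_[X[l==i],Y[l==i]].astype(np.float32));print(q[i,4],np.round(r[0],4),np.round(r[1],4),round(r[2],1))
# held beaker (rel tcp): points within 60mm of tcp axis horizontally, z from .13 to .235
p=s['position']; r=np.hypot(X-p[0],Y-p[1]); R=np.array(s['tool_rot'])
L=(P-p)@R
for a,b in((.135,.16),(.16,.19),(.19,.21)):
    w=(Z>a)&(Z<b)&(r<.04);print(a,w.sum(), np.round(L[w].min(0),3) if w.any() else '',np.round(L[w].max(0),3) if w.any() else '')
E
```

```text
t 5.45 pos [0.5643 0.3529 0.213 ] yaw 98.78 F [ 0.5 -0.2 -0.7] w 0.0532 g 42.3
45 [0.3909 0.3281] [0.0028 0.0127] 9.8
3768 [0.4917 0.3433] [0.1889 0.0714] 8.8
106 [0.5717 0.4019] [0.0084 0.0142] 4.2
55 [0.6039 0.3075] [0.0197 0.0069] 84.7
0.135 1850 [-0.023 -0.022  0.053] [0.027 0.022 0.059]
0.16 3362 [-0.023 -0.024  0.023] [0.027 0.024 0.053]
0.19 3798 [-0.024 -0.039  0.003] [0.027 0.039 0.023]
```

View pics/w3.png

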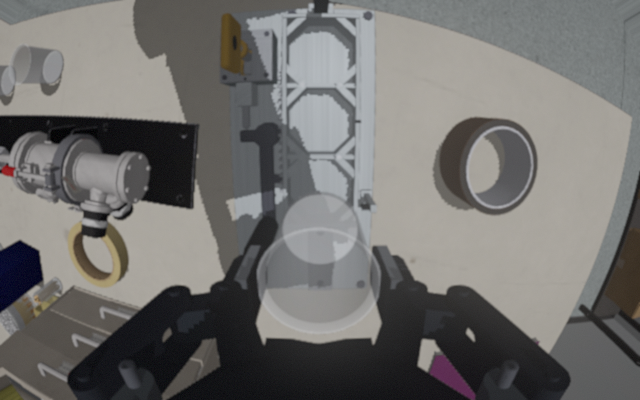

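The beaker is held upright, centred in the tool frame. The three tray cells run along columns 285–375, and the pointer is at about (366,200). I'll lower into the far cell.

Emit:
{"method": "servo_tool", "body": {"steps": [{"tx": 0,"ty": 0.05,"tz": -3,"yaw": 0,"claw": 4.5},{"tx": 0,"ty": 0,"tz": -3,"yaw": 0,"claw": 4.5},{"tx": 0,"ty": 0,"tz": -2,"yaw": 0,"claw": 4.5},{"tx": 0,"ty": 0,"tz": -1,"yaw": 0,"claw": 4.5},{"tx": 0,"ty": 0,"tz": -1,"yaw": 0,"claw": 4.5},{"tx": 0,"ty": 0,"tz": -1,"yaw": 0,"claw": 4.5},{"tx": 0,"ty": 0,"tz": -1,"yaw": 0,"claw": 4.5},{"tx": 0,"ty": 0,"tz": -0.6,"yaw": 0,"claw": 4.5},{"tx": 0,"ty": 0,"tz": 0,"yaw": 0,"claw": 4.5},{"tx": 0,"ty": 0,"tz": 0,"yaw": 0,"claw": 4.5}]}}

```text
time_s: 6.5
position: [0.5648, 0.3534, 0.0866]
tool_rot: [[-0.988, -0.152, 0.001], [-0.152, 0.988, 0.0], [-0.001, 0.0, -1.0]]
ft_force: [0.1, -0.3, -0.0]
grip_width: 0.0527
gripper_force: 42.3
```

Emit:
{"method": "servo_tool", "body": {"steps": [{"tx": 0,"ty": 0,"tz": -0.2,"yaw": 0,"claw": 4.5},{"tx": 0,"ty": 0,"tz": 0,"yaw": 0,"claw": 4.5},{"tx": 0,"ty": 0,"tz": 0,"yaw": 0,"claw": 7.0},{"tx": 0,"ty": 0,"tz": 0,"yaw": 0,"claw": 7.0},{"tx": 0,"ty": 0,"tz": 0,"yaw": 0,"claw": 7.0},{"tx": 0,"ty": 0,"tz": 0,"yaw": 0,"claw": 7.0},{"tx": 0,"ty": 0,"tz": 2,"yaw": 0,"claw": 7.0},{"tx": 0,"ty": 0,"tz": 4,"yaw": 0,"claw": 7.0},{"tx": 0,"ty": 0,"tz": 4,"yaw": 0,"claw": 7.0},{"tx": 0,"ty": 0,"tz": 2.6,"yaw": 0,"claw": 7.0}]}}

```text
time_s: 7.5
position: [0.565, 0.3534, 0.2137]
tool_rot: [[-0.988, -0.152, 0.003], [-0.152, 0.988, 0.001], [-0.004, 0.001, -1.0]]
ft_force: [-0.2, -0.5, 0.2]
grip_width: 0.0702
gripper_force: 0.0
```

Emit:
{"method": "servo_tool", "body": {"steps": [{"tx": -0.7,"ty": -2.5,"tz": 0,"yaw": 0,"claw": 7.5},{"tx": -0.7,"ty": -2.5,"tz": 0,"yaw": 0,"claw": 7.5},{"tx": -0.7,"ty": -2.5,"tz": 0,"yaw": 0,"claw": 7.5},{"tx": -0.7,"ty": -2.5,"tz": 0,"yaw": 0,"claw": 7.5},{"tx": -0.7,"ty": -2.5,"tz": 0,"yaw": 0,"claw": 7.5},{"tx": -0.7,"ty": -2.5,"tz": 0,"yaw": 0,"claw": 7.5},{"tx": -0.7,"ty": -2.5,"tz": 0,"yaw": 0,"claw": 7.5},{"tx": -0.7,"ty": -2.5,"tz": 0,"yaw": 0,"claw": 7.5},{"tx": -0.7,"ty": -2.5,"tz": 0,"yaw": 0,"claw": 7.5},{"tx": -0.7,"ty": -2.5,"tz": 0,"yaw": 0,"claw": 7.5},{"tx": -0.7,"ty": -2.5,"tz": 0,"yaw": 0,"claw": 7.5},{"tx": -0.7,"ty": -2.5,"tz": 0,"yaw": 0,"claw": 7.5},{"tx": -0.8,"ty": -2.5,"tz": 0,"yaw": 0,"claw": 7.5},{"tx": -0.8,"ty": -2.5,"tz": 0,"yaw": 0,"claw": 7.5},{"tx": -0.8,"ty": -2.5,"tz": 0,"yaw": 0,"claw": 7.5},{"tx": -0.8,"ty": -2.5,"tz": 0,"yaw": 0,"claw": 7.5},{"tx": 0,"ty": 0,"tz": 0,"yaw": 0,"claw": 7.5},{"tx": 0,"ty": 0,"tz": 0,"yaw": 0,"claw": 7.5}]}}

```text
time_s: 9.3
position: [0.4486, -0.0469, 0.2105]
tool_rot: [[-0.989, -0.151, 0.0], [-0.151, 0.989, 0.0], [-0.0, 0.0, -1.0]]
ft_force: [0.2, 0.4, -0.9]
grip_width: 0.0749
gripper_force: 0.0
```

```bash
cat > look.py <<'E'
from h import *
st(); s,im,d,m,P=wr()
for n in((.449,-.0465),(.462,-.174)): print('w',beaker(P,d,n,.06))
im,d,m=shot('top');P=pts(d,m);X,Y,Z=P[...,0],P[...,1],P[...,2]
for n in((.449,-.0465),(.462,-.174)): print('t',beaker(P,d,n,.06))
w=(Z>.085)&(Z<.1)&(X>.38)&(X<.62)&(Y>.3)&(Y<.41)
n,l,q,c=cv2.connectedComponentsWithStats(w.astype(np.uint8))
for i in range(1,n):
    if q[i,4]>15: print('in tray',q[i,4],[np.round(a,4) for a in cv2.minEnclosingCircle(np.c_[X[l==i],Y[l==i]].astype(np.float32))],np.median(Z[l==i]).round(4))
E
python3 look.py
```

```text
t 9.3 pos [ 0.4486 -0.0469  0.2105] yaw 98.67 F [ 0.2  0.4 -0.9] w 0.0749 g 0.0
w (838, array([ 0.4489, -0.0451]), 0.0277, array([ 0.4564, -0.0442], dtype=float32))
w (701, array([ 0.4615, -0.1726]), 0.0276, array([ 0.4683, -0.1824], dtype=float32))
t None
t (18, array([ 0.4682, -0.1799]), 0.0254, array([ 0.4751, -0.1949], dtype=float32))
in tray 53 [array([0.5643, 0.3521]), np.float64(0.0271)] 0.0902
```

Beaker A stands in the far cell with its rim at z 0.090. Now beaker 2.

Emit:
{"method": "servo_tool", "body": {"newtons": 40, "steps": [{"tx": 0,"ty": 0.15,"tz": -3,"yaw": 0,"claw": 7.5},{"tx": 0,"ty": 0,"tz": -3,"yaw": 0,"claw": 7.5},{"tx": 0,"ty": 0,"tz": -3,"yaw": 0,"claw": 7.5},{"tx": 0,"ty": 0,"tz": -3,"yaw": 0,"claw": 7.5},{"tx": 0,"ty": 0,"tz": -2,"yaw": 0,"claw": 7.5},{"tx": 0,"ty": 0,"tz": -1.2,"yaw": 0,"claw": 7.5},{"tx": 0,"ty": 0,"tz": 0,"yaw": 0,"claw": 7.5},{"tx": 0,"ty": 0,"tz": 0,"yaw": 0,"claw": 4.5},{"tx": 0,"ty": 0,"tz": 0,"yaw": 0,"claw": 4.5},{"tx": 0,"ty": 0,"tz": 0,"yaw": 0,"claw": 4.5},{"tx": 0,"ty": 0,"tz": 0,"yaw": 0,"claw": 4.5},{"tx": 0,"ty": 0,"tz": 0,"yaw": 0,"claw": 4.5},{"tx": 0,"ty": 0,"tz": 0,"yaw": 0,"claw": 4.5}]}}

```text
time_s: 10.7
position: [0.4491, -0.045, 0.0592]
tool_rot: [[-0.988, -0.152, 0.002], [-0.152, 0.988, -0.0], [-0.002, -0.0, -1.0]]
ft_force: [-1.1, 3.4, 7.1]
grip_width: 0.0526
gripper_force: 42.3
```

Emit:
{"method": "servo_tool", "body": {"steps": [{"tx": 0,"ty": 0,"tz": 2,"yaw": 0,"claw": 4.5},{"tx": 0,"ty": 0,"tz": 3,"yaw": 0,"claw": 4.5},{"tx": 0,"ty": 0,"tz": 3.5,"yaw": 0,"claw": 4.5},{"tx": 0,"ty": 0,"tz": 3.5,"yaw": 0,"claw": 4.5},{"tx": 0,"ty": 0,"tz": 3.5,"yaw": 0,"claw": 4.5},{"tx": 0.3,"ty": 2.4,"tz": 0,"yaw": 0,"claw": 4.5},{"tx": 0.35,"ty": 2.8,"tz": 0,"yaw": 0,"claw": 4.5},{"tx": 0.35,"ty": 2.8,"tz": 0,"yaw": 0,"claw": 4.5},{"tx": 0.35,"ty": 2.8,"tz": 0,"yaw": 0,"claw": 4.5},{"tx": 0.4,"ty": 2.8,"tz": 0,"yaw": 0,"claw": 4.5},{"tx": 0.4,"ty": 2.8,"tz": 0,"yaw": 0,"claw": 4.5},{"tx": 0.4,"ty": 2.8,"tz": 0,"yaw": 0,"claw": 4.5},{"tx": 0.4,"ty": 2.8,"tz": 0,"yaw": 0,"claw": 4.5},{"tx": 0.35,"ty": 2.8,"tz": 0,"yaw": 0,"claw": 4.5},{"tx": 0.35,"ty": 2.8,"tz": 0,"yaw": 0,"claw": 4.5},{"tx": 0.35,"ty": 2.8,"tz": 0,"yaw": 0,"claw": 4.5},{"tx": 0.35,"ty": 2.8,"tz": 0,"yaw": 0,"claw": 4.5},{"tx": 0.35,"ty": 2.8,"tz": 0,"yaw": 0,"claw": 4.5},{"tx": 0.35,"ty": 2.6,"tz": 0,"yaw": 0,"claw": 4.5},{"tx": 0,"ty": 0,"tz": 0,"yaw": 0,"claw": 4.5}]}}

```text
time_s: 12.7
position: [0.4988, 0.3431, 0.213]
tool_rot: [[-0.988, -0.155, 0.0], [-0.155, 0.988, 0.0], [-0.0, 0.0, -1.0]]
ft_force: [-0.2, -1.1, -1.9]
grip_width: 0.0526
gripper_force: 42.6
```

```bash
cat > held.py <<'E'
from h import *
s=st(); s,im,d,m,P=wr()
X,Y,Z=P[...,0],P[...,1],P[...,2]
p=s['position']; r=np.hypot(X-p[0],Y-p[1]); R=np.array(s['tool_rot']);L=(P-p)@R
for a,b in((.045,.07),(.02,.045),(-.015,.015)):
    w=(L[...,2]>a)&(L[...,2]<b)&(r<.04);print(a,w.sum(), np.round(L[w].min(0),3) if w.any() else '',np.round(L[w].max(0),3) if w.any() else '')
E
python3 held.py
```

```text
t 12.7 pos [0.4988 0.3431 0.213 ] yaw 98.9 F [-0.2 -1.1 -1.9] w 0.0526 g 42.6
0.045 2580 [-0.024 -0.023  0.045] [0.026 0.023 0.059]
0.02 3092 [-0.024 -0.024  0.02 ] [0.026 0.023 0.045]
-0.015 8086 [-0.027 -0.039 -0.015] [0.028 0.039 0.015]
```

Emit:
{"method": "servo_tool", "body": {"steps": [{"tx": 0.05,"ty": 0,"tz": -3,"yaw": 0,"claw": 4.5},{"tx": 0,"ty": 0,"tz": -3,"yaw": 0,"claw": 4.5},{"tx": 0,"ty": 0,"tz": -2,"yaw": 0,"claw": 4.5},{"tx": 0,"ty": 0,"tz": -1,"yaw": 0,"claw": 4.5},{"tx": 0,"ty": 0,"tz": -1,"yaw": 0,"claw": 4.5},{"tx": 0,"ty": 0,"tz": -1,"yaw": 0,"claw": 4.5},{"tx": 0,"ty": 0,"tz": -1,"yaw": 0,"claw": 4.5},{"tx": 0,"ty": 0,"tz": -0.6,"yaw": 0,"claw": 4.5},{"tx": 0,"ty": 0,"tz": -0.2,"yaw": 0,"claw": 4.5},{"tx": 0,"ty": 0,"tz": 0,"yaw": 0,"claw": 4.5}]}}

```text
time_s: 13.75
position: [0.4997, 0.3408, 0.0853]
tool_rot: [[-0.988, -0.152, 0.0], [-0.152, 0.988, -0.0], [-0.0, -0.0, -1.0]]
ft_force: [0.5, 0.2, -1.3]
grip_width: 0.0525
gripper_force: 42.6
```

Emit:
{"method": "servo_tool", "body": {"steps": [{"tx": 0,"ty": 0,"tz": 0,"yaw": 0,"claw": 7.0},{"tx": 0,"ty": 0,"tz": 0,"yaw": 0,"claw": 7.0},{"tx": 0,"ty": 0,"tz": 0,"yaw": 0,"claw": 7.0},{"tx": 0,"ty": 0,"tz": 0,"yaw": 0,"claw": 7.0},{"tx": 0,"ty": 0,"tz": 2,"yaw": 0,"claw": 7.0},{"tx": 0,"ty": 0,"tz": 4,"yaw": 0,"claw": 7.0},{"tx": 0,"ty": 0,"tz": 4,"yaw": 0,"claw": 7.0},{"tx": 0,"ty": 0,"tz": 2.6,"yaw": 0,"claw": 7.0}]}}

```text
time_s: 14.55
position: [0.5, 0.341, 0.2145]
tool_rot: [[-0.988, -0.152, 0.003], [-0.152, 0.988, 0.001], [-0.004, 0.001, -1.0]]
ft_force: [0.2, 0.4, -0.2]
grip_width: 0.0698
gripper_force: 0.0
```

Emit:
{"method": "servo_tool", "body": {"steps": [{"tx": -0.2,"ty": -2.8,"tz": 0,"yaw": 0,"claw": 7.3},{"tx": -0.2,"ty": -2.8,"tz": 0,"yaw": 0,"claw": 7.3},{"tx": -0.2,"ty": -2.8,"tz": 0,"yaw": 0,"claw": 7.3},{"tx": -0.2,"ty": -2.8,"tz": 0,"yaw": 0,"claw": 7.3},{"tx": -0.2,"ty": -2.8,"tz": 0,"yaw": 0,"claw": 7.3},{"tx": -0.2,"ty": -2.8,"tz": 0,"yaw": 0,"claw": 7.3},{"tx": -0.2,"ty": -2.8,"tz": 0,"yaw": 0,"claw": 7.3},{"tx": -0.2,"ty": -2.8,"tz": 0,"yaw": 0,"claw": 7.3},{"tx": -0.2,"ty": -2.8,"tz": 0,"yaw": 0,"claw": 7.3},{"tx": -0.2,"ty": -2.8,"tz": 0,"yaw": 0,"claw": 7.3},{"tx": -0.2,"ty": -2.8,"tz": 0,"yaw": 0,"claw": 7.3},{"tx": -0.2,"ty": -2.8,"tz": 0,"yaw": 0,"claw": 7.3},{"tx": -0.2,"ty": -2.8,"tz": 0,"yaw": 0,"claw": 7.3},{"tx": -0.2,"ty": -2.8,"tz": 0,"yaw": 0,"claw": 7.3},{"tx": -0.2,"ty": -2.8,"tz": 0,"yaw": 0,"claw": 7.3},{"tx": -0.2,"ty": -2.8,"tz": 0,"yaw": 0,"claw": 7.3},{"tx": -0.2,"ty": -2.8,"tz": 0,"yaw": 0,"claw": 7.3},{"tx": -0.2,"ty": -2.8,"tz": 0,"yaw": 0,"claw": 7.3},{"tx": -0.2,"ty": -1.0,"tz": 0,"yaw": 0,"claw": 7.3},{"tx": 0,"ty": 0,"tz": 0,"yaw": 0,"claw": 7.3}]}}

```text
time_s: 16.55
position: [0.4614, -0.174, 0.2113]
tool_rot: [[-0.989, -0.15, -0.0], [-0.15, 0.989, 0.0], [0.0, 0.0, -1.0]]
ft_force: [0.1, -0.2, 0.1]
grip_width: 0.0731
gripper_force: 0.0
```

```bash
python3 look.py
```

```text
t 16.55 pos [ 0.4614 -0.174   0.2113] yaw 98.64 F [ 0.1 -0.2  0.1] w 0.0731 g 0.0
w None
w (826, array([ 0.4619, -0.1724]), 0.0278, array([ 0.4699, -0.1724], dtype=float32))
t None
t None
in tray 23 [array([0.5739, 0.3538]), np.float64(0.0239)] 0.0902
in tray 27 [array([0.5623, 0.3514]), np.float64(0.0261)] 0.0909
in tray 56 [array([0.5002, 0.339 ]), np.float64(0.027)] 0.0907
```

Both are in the tray. Now beaker 3.

Emit:
{"method": "servo_tool", "body": {"newtons": 40, "steps": [{"tx": 0,"ty": 0.15,"tz": -3,"yaw": 0,"claw": 7.3},{"tx": 0,"ty": 0,"tz": -3,"yaw": 0,"claw": 7.3},{"tx": 0,"ty": 0,"tz": -3,"yaw": 0,"claw": 7.3},{"tx": 0,"ty": 0,"tz": -3,"yaw": 0,"claw": 7.3},{"tx": 0,"ty": 0,"tz": -2,"yaw": 0,"claw": 7.3},{"tx": 0,"ty": 0,"tz": -1.2,"yaw": 0,"claw": 7.3},{"tx": 0,"ty": 0,"tz": 0,"yaw": 0,"claw": 7.3},{"tx": 0,"ty": 0,"tz": 0,"yaw": 0,"claw": 4.5},{"tx": 0,"ty": 0,"tz": 0,"yaw": 0,"claw": 4.5},{"tx": 0,"ty": 0,"tz": 0,"yaw": 0,"claw": 4.5},{"tx": 0,"ty": 0,"tz": 0,"yaw": 0,"claw": 4.5},{"tx": 0,"ty": 0,"tz": 0,"yaw": 0,"claw": 4.5},{"tx": 0,"ty": 0,"tz": 0,"yaw": 0,"claw": 4.5}]}}

```text
time_s: 17.95
position: [0.462, -0.1716, 0.0603]
tool_rot: [[-0.988, -0.152, 0.002], [-0.152, 0.988, -0.0], [-0.002, -0.001, -1.0]]
ft_force: [0.8, 2.7, 7.1]
grip_width: 0.0523
gripper_force: 42.0
```

Emit:
{"method": "servo_tool", "body": {"steps": [{"tx": 0,"ty": 0,"tz": 2,"yaw": 0,"claw": 4.5},{"tx": 0,"ty": 0,"tz": 3,"yaw": 0,"claw": 4.5},{"tx": 0,"ty": 0,"tz": 3.5,"yaw": 0,"claw": 4.5},{"tx": 0,"ty": 0,"tz": 3.5,"yaw": 0,"claw": 4.5},{"tx": 0,"ty": 0,"tz": 3.5,"yaw": 0,"claw": 4.5},{"tx": 0,"ty": 2.5,"tz": 0,"yaw": 0,"claw": 4.5},{"tx": 0,"ty": 3,"tz": 0,"yaw": 0,"claw": 4.5},{"tx": 0,"ty": 3,"tz": 0,"yaw": 0,"claw": 4.5},{"tx": 0,"ty": 3,"tz": 0,"yaw": 0,"claw": 4.5},{"tx": 0,"ty": 3,"tz": 0,"yaw": 0,"claw": 4.5},{"tx": 0,"ty": 3,"tz": 0,"yaw": 0,"claw": 4.5},{"tx": 0,"ty": 3,"tz": 0,"yaw": 0,"claw": 4.5},{"tx": 0,"ty": 3,"tz": 0,"yaw": 0,"claw": 4.5},{"tx": -0.3,"ty": 3,"tz": 0,"yaw": 0,"claw": 4.5},{"tx": -0.3,"ty": 3,"tz": 0,"yaw": 0,"claw": 4.5},{"tx": -0.3,"ty": 3,"tz": 0,"yaw": 0,"claw": 4.5},{"tx": -0.3,"ty": 3,"tz": 0,"yaw": 0,"claw": 4.5},{"tx": -0.3,"ty": 3,"tz": 0,"yaw": 0,"claw": 4.5},{"tx": -0.3,"ty": 3,"tz": 0,"yaw": 0,"claw": 4.5},{"tx": -0.3,"ty": 3,"tz": 0,"yaw": 0,"claw": 4.5}]}}

```text
time_s: 19.95
position: [0.4402, 0.2744, 0.2146]
tool_rot: [[-0.988, -0.152, 0.0], [-0.152, 0.988, -0.0], [-0.0, -0.0, -1.0]]
ft_force: [0.6, 0.3, -1.5]
grip_width: 0.0522
gripper_force: 42.7
```

Emit:
{"method": "servo_tool", "body": {"steps": [{"tx": -0.3,"ty": 2.5,"tz": 0,"yaw": 0,"claw": 4.5},{"tx": -0.3,"ty": 2.0,"tz": 0,"yaw": 0,"claw": 4.5},{"tx": 0,"ty": 1.4,"tz": 0,"yaw": 0,"claw": 4.5},{"tx": 0,"ty": 0,"tz": 0,"yaw": 0,"claw": 4.5},{"tx": 0,"ty": 0,"tz": 0,"yaw": 0,"claw": 4.5}]}}

```text
time_s: 20.45
position: [0.4347, 0.3318, 0.2143]
tool_rot: [[-0.988, -0.152, -0.0], [-0.152, 0.988, -0.0], [0.0, -0.0, -1.0]]
ft_force: [0.2, -0.2, -1.1]
grip_width: 0.052
gripper_force: 42.7
```

```bash
python3 held.py
```

```text
t 20.45 pos [0.4347 0.3318 0.2143] yaw 98.74 F [ 0.2 -0.2 -1.1] w 0.052 g 42.7
0.045 2699 [-0.024 -0.024  0.045] [0.026 0.023 0.06 ]
0.02 3064 [-0.024 -0.025  0.02 ] [0.026 0.023 0.045]
-0.015 7804 [-0.027 -0.039 -0.015] [0.028 0.039 0.015]
```

Emit:
{"method": "servo_tool", "body": {"steps": [{"tx": -0.05,"ty": 0.05,"tz": -3,"yaw": 0,"claw": 4.5},{"tx": 0,"ty": 0,"tz": -3,"yaw": 0,"claw": 4.5},{"tx": 0,"ty": 0,"tz": -2,"yaw": 0,"claw": 4.5},{"tx": 0,"ty": 0,"tz": -1,"yaw": 0,"claw": 4.5},{"tx": 0,"ty": 0,"tz": -1,"yaw": 0,"claw": 4.5},{"tx": 0,"ty": 0,"tz": -1,"yaw": 0,"claw": 4.5},{"tx": 0,"ty": 0,"tz": -1,"yaw": 0,"claw": 4.5},{"tx": 0,"ty": 0,"tz": -0.6,"yaw": 0,"claw": 4.5},{"tx": 0,"ty": 0,"tz": -0.2,"yaw": 0,"claw": 4.5},{"tx": 0,"ty": 0,"tz": 0,"yaw": 0,"claw": 4.5}]}}

```text
time_s: 21.5
position: [0.4342, 0.3328, 0.0863]
tool_rot: [[-0.988, -0.152, -0.0], [-0.152, 0.988, -0.0], [0.0, -0.0, -1.0]]
ft_force: [0.4, 0.6, -0.2]
grip_width: 0.0519
gripper_force: 42.7
```

Emit:
{"method": "servo_tool", "body": {"steps": [{"tx": 0,"ty": 0,"tz": -0.1,"yaw": 0,"claw": 4.5},{"tx": 0,"ty": 0,"tz": 0,"yaw": 0,"claw": 6.8},{"tx": 0,"ty": 0,"tz": 0,"yaw": 0,"claw": 6.8},{"tx": 0,"ty": 0,"tz": 0,"yaw": 0,"claw": 6.8},{"tx": 0,"ty": 0,"tz": 0,"yaw": 0,"claw": 6.8},{"tx": 0,"ty": 0,"tz": 2,"yaw": 0,"claw": 6.8},{"tx": 0,"ty": 0,"tz": 4,"yaw": 0,"claw": 6.8},{"tx": 0,"ty": 0,"tz": 4,"yaw": 0,"claw": 6.8},{"tx": 0.6,"ty": -3.5,"tz": 0,"yaw": 0,"claw": 3},{"tx": 0.7,"ty": -3.5,"tz": 0,"yaw": 0,"claw": 3},{"tx": 0,"ty": 0,"tz": 0,"yaw": 0,"claw": 3},{"tx": 0,"ty": 0,"tz": 0,"yaw": 0,"claw": 3}]}}

```text
time_s: 22.7
position: [0.4473, 0.2624, 0.1855]
tool_rot: [[-0.989, -0.151, 0.0], [-0.151, 0.989, 0.0], [-0.0, 0.0, -1.0]]
ft_force: [-1.0, 0.3, -0.6]
grip_width: 0.03
gripper_force: 0.0
```

```bash
cat > scan.py <<'E'
from h import *
import sys
st(); s,im,d,m,P=wr(sys.argv[1] if len(sys.argv)>1 else None)
O=np.array([.5487,.3498]);a=np.radians(8.75);R=np.array([[np.cos(a),-np.sin(a)],[np.sin(a),np.cos(a)]])
def cc(P,mask,name,mn):
    L=(P[...,:2]-O)@R
    n,l,q,c=cv2.connectedComponentsWithStats(mask.astype(np.uint8))
    for i in range(1,n):
        if q[i,4]>=mn:
            k=l==i;r=cv2.minAreaRect(np.c_[P[...,0][k],P[...,1][k]].astype(np.float32))
            print(name,q[i,4],'px',c[i].round(),'xy',np.round(r[0],4),'wh',np.round(r[1],4),round(r[2],1),'z',np.median(P[...,2][k]).round(4),'rail lo',np.round(L[k].min(0),4),'hi',np.round(L[k].max(0),4))
imt,dt,mt=shot('top');Pt=pts(dt,mt)
for nm,I,D,Q,mn in(('W',im,d,P,40),('T',imt,dt,Pt,12)):
    X,Y,Z=Q[...,0],Q[...,1],Q[...,2]
    box=(D>0)&(X>.34)&(X<.75)&(Y>.2)&(Y<.45)
    hsv=cv2.cvtColor(I,cv2.COLOR_RGB2HSV)
    br=(hsv[...,0]>12)&(hsv[...,0]<28)&(hsv[...,1]>110)
    cc(Q,box&br&(Z>.09)&(Z<.13),nm+' key',mn//2)
    cc(Q,box&(Z>.100)&(Z<.125)&~br&(hsv[...,2]<90),nm+' knob/handle',mn//2)
    cc(Q,box&(Z>.085)&(Z<.098)&(hsv[...,2]>90)&~br,nm+' rim',mn)
E
python3 scan.py w4.png
```

```text
t 22.7 pos [0.4473 0.2624 0.1855] yaw 98.66 F [-1.   0.3 -0.6] w 0.03 g 0.0
W key 514 px [324. 222.] xy [0.4452 0.2651] wh [0.0415 0.0073] 7.7 z 0.1156 rail lo [-0.1359 -0.0715] hi [-0.0944 -0.0642]
W knob/handle 459 px [426. 147.] xy [0.3843 0.3259] wh [0.0128 0.0137] 9.5 z 0.1151 rail lo [-0.1725 -0.0055] hi [-0.1596  0.0081]
W rim 1102 px [415. 214.] xy [0.4342 0.3316] wh [0.0542 0.0536] 7.8 z 0.0916 rail lo [-0.1431 -0.0273] hi [-0.0888  0.0263]
W rim 42 px [324. 184.] xy [0.4251 0.263 ] wh [0.0077 0.0027] 88.6 z 0.092 rail lo [-0.1367 -0.0708] hi [-0.1334 -0.0634]
W rim 256 px [413. 265.] xy [0.482 0.345] wh [0.0483 0.018 ] 73.9 z 0.0918 rail lo [-0.0774 -0.0199] hi [-0.0492  0.0257]
W rim 69 px [410. 353.] xy [0.5781 0.3734] wh [0.005  0.0116] 53.3 z 0.0903 rail lo [0.0285 0.0155] hi [0.0379 0.0235]
T knob/handle 33 px [259. 175.] xy [0.6114 0.3055] wh [0.0166 0.0198] 4.3 z 0.1105 rail lo [ 0.0468 -0.0633] hi [ 0.0637 -0.0434]
T knob/handle 13 px [251. 246.] xy [0.3827 0.3238] wh [0.008  0.0142] 20.0 z 0.1123 rail lo [-0.1718 -0.0066] hi [-0.1627  0.007 ]
```

View pics/w4.png

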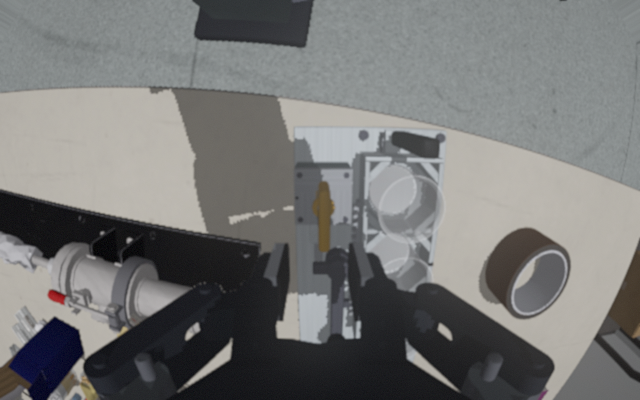

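The key's bow stands upright at pixel (324,222), at about (0.446, 0.264) with its top at z 0.116. All three beakers are in their cells. Now I grip the bow.

Emit:
{"method": "servo_tool", "body": {"newtons": 40, "steps": [{"tx": -0.1,"ty": 0.15,"tz": -2,"yaw": 0.1,"claw": 3},{"tx": 0,"ty": 0,"tz": -2.5,"yaw": 0,"claw": 3},{"tx": 0,"ty": 0,"tz": -2,"yaw": 0,"claw": 3},{"tx": 0,"ty": 0,"tz": -1,"yaw": 0,"claw": 3},{"tx": 0,"ty": 0,"tz": -1,"yaw": 0,"claw": 3},{"tx": 0,"ty": 0,"tz": 0,"yaw": 0,"claw": 3},{"tx": 0,"ty": 0,"tz": 0,"yaw": 0,"claw": 0.5},{"tx": 0,"ty": 0,"tz": 0,"yaw": 0,"claw": 0.5},{"tx": 0,"ty": 0,"tz": 0,"yaw": 0,"claw": 0.5},{"tx": 0,"ty": 0,"tz": 0,"yaw": 0,"claw": 0.5},{"tx": 0,"ty": 0,"tz": 0,"yaw": 0,"claw": 0.5},{"tx": 0,"ty": 0,"tz": 0,"yaw": 0,"claw": 0.5}]}}

```text
time_s: 24.0
position: [0.4465, 0.2646, 0.1011]
tool_rot: [[-0.988, -0.154, 0.002], [-0.154, 0.988, 0.001], [-0.002, 0.001, -1.0]]
ft_force: [-0.5, 4.4, 5.4]
grip_width: 0.007
gripper_force: 45.4
```

```bash
python3 -c "
from h import *
s=st();print(np.round(s['wrist_torque'],2),np.round(s['gripper_force'],1))"
```

```text
t 24.0 pos [0.4465 0.2646 0.1011] yaw 98.84 F [-0.5  4.4  5.4] w 0.007 g 45.4
[ 0.64  0.14 -0.01] 45.4
```

Emit:
{"method": "servo_tool", "body": {"steps": [{"tx": 0,"ty": 0.05,"tz": 0,"yaw": -4,"claw": 0.5},{"tx": 0,"ty": 0,"tz": 0,"yaw": -5,"claw": 0.5},{"tx": 0,"ty": 0,"tz": 0,"yaw": -5,"claw": 0.5},{"tx": 0,"ty": 0,"tz": 0,"yaw": -5,"claw": 0.5},{"tx": 0,"ty": 0,"tz": 0,"yaw": -5,"claw": 0.5},{"tx": 0,"ty": 0,"tz": 0,"yaw": -5,"claw": 0.5},{"tx": 0,"ty": 0,"tz": 0,"yaw": -5,"claw": 0.5},{"tx": 0,"ty": 0,"tz": 0,"yaw": -5,"claw": 0.5},{"tx": 0,"ty": 0,"tz": 0,"yaw": -5,"claw": 0.5},{"tx": 0,"ty": 0,"tz": 0,"yaw": -5,"claw": 0.5}]}}

```text
time_s: 25.0
position: [0.4466, 0.2651, 0.1011]
tool_rot: [[-0.762, 0.648, 0.002], [0.648, 0.762, 0.001], [-0.001, 0.002, -1.0]]
ft_force: [0.1, 2.6, 3.9]
grip_width: 0.0077
gripper_force: 45.4
```

```bash
python3 -c "
from h import *
s=st();print(np.round(s['wrist_torque'],2),np.round(s['q'],1))"
```

```text
t 25.0 pos [0.4466 0.2651 0.1011] yaw 49.64 F [0.1 2.6 3.9] w 0.0077 g 45.4
[0.57 0.09 0.05] [ 17.6  28.1  91.9   0.   59.9 -32. ]
```

Emit:
{"method": "servo_tool", "body": {"steps": [{"tx": 0,"ty": 0,"tz": 0,"yaw": -5,"claw": 0.5},{"tx": 0,"ty": 0,"tz": 0,"yaw": -5,"claw": 0.5},{"tx": 0,"ty": 0,"tz": 0,"yaw": -5,"claw": 0.5},{"tx": 0,"ty": 0,"tz": 0,"yaw": -5,"claw": 0.5},{"tx": 0,"ty": 0,"tz": 0,"yaw": -5,"claw": 0.5},{"tx": 0,"ty": 0,"tz": 0,"yaw": -5,"claw": 0.5},{"tx": 0,"ty": 0,"tz": 0,"yaw": -5,"claw": 0.5},{"tx": 0,"ty": 0,"tz": 0,"yaw": -5,"claw": 0.5},{"tx": 0,"ty": 0,"tz": 0,"yaw": -3,"claw": 0.5},{"tx": 0,"ty": 0,"tz": 0,"yaw": -2,"claw": 0.5},{"tx": 0,"ty": 0,"tz": 0,"yaw": -2,"claw": 0.5},{"tx": 0,"ty": 0,"tz": 0,"yaw": 0,"claw": 0.5}]}}

```text
time_s: 26.2
position: [0.4467, 0.2647, 0.101]
tool_rot: [[-0.049, 0.999, 0.002], [0.999, 0.049, 0.0], [-0.0, 0.002, -1.0]]
ft_force: [0.2, 0.6, 5.2]
grip_width: 0.0077
gripper_force: 45.5
```

```bash
python3 -c "
from h import *
s=st();print(np.round(s['wrist_torque'],2),np.round(s['q'],1))"
```

```text
t 26.2 pos [0.4467 0.2647 0.101 ] yaw 2.8 F [0.2 0.6 5.2] w 0.0077 g 45.5
[ 0.1  -0.06  0.04] [17.6 28.1 91.9 -0.  59.9 14.8]
```

Emit:
{"method": "servo_tool", "body": {"steps": [{"tx": 0,"ty": 0,"tz": 0,"yaw": -2,"claw": 0.5},{"tx": 0,"ty": 0,"tz": 0,"yaw": -2,"claw": 0.5},{"tx": 0,"ty": 0,"tz": 0,"yaw": 0,"claw": 0.5}]}}

```text
time_s: 26.5
position: [0.4468, 0.2647, 0.1011]
tool_rot: [[0.021, 1.0, 0.002], [1.0, -0.021, 0.0], [0.0, 0.002, -1.0]]
ft_force: [0.2, 0.6, 5.6]
grip_width: 0.0073
gripper_force: 45.5
```

```bash
python3 -c "
from h import *
s=st();print(np.round(s['wrist_torque'],2),np.round(s['q'],1))"
```

```text
t 26.5 pos [0.4468 0.2647 0.1011] yaw -1.19 F [0.2 0.6 5.6] w 0.0073 g 45.5
[ 0.11 -0.03  0.2 ] [17.6 28.1 91.9 -0.  59.9 18.8]
```

The key is at the stop, with the torque up to 0.2 N·m. I release it, rise and go above the knob while turning the yaw back.

Emit:
{"method": "servo_tool", "body": {"steps": [{"tx": 0,"ty": 0,"tz": 0,"yaw": 0,"claw": 3},{"tx": 0,"ty": 0,"tz": 0,"yaw": 0,"claw": 3},{"tx": 0,"ty": 0,"tz": 0,"yaw": 0,"claw": 3},{"tx": 0,"ty": 0,"tz": 3,"yaw": 0,"claw": 3},{"tx": 0,"ty": 0,"tz": 4,"yaw": 0,"claw": 3},{"tx": 0,"ty": 0,"tz": 2,"yaw": 0,"claw": 3},{"tx": 1.2,"ty": 0.3,"tz": 0,"yaw": 7.7,"claw": 3.6},{"tx": 1.2,"ty": 0.3,"tz": 0,"yaw": 7.7,"claw": 3.6},{"tx": 1.2,"ty": 0.3,"tz": 0,"yaw": 7.7,"claw": 3.6},{"tx": 1.2,"ty": 0.3,"tz": 0,"yaw": 7.7,"claw": 3.6},{"tx": 1.2,"ty": 0.3,"tz": 0,"yaw": 7.7,"claw": 3.6},{"tx": 1.3,"ty": 0.3,"tz": 0,"yaw": 7.7,"claw": 3.6},{"tx": 1.3,"ty": 0.3,"tz": 0,"yaw": 7.7,"claw": 3.6},{"tx": 1.3,"ty": 0.3,"tz": 0,"yaw": 7.7,"claw": 3.6},{"tx": 1.3,"ty": 0.3,"tz": 0,"yaw": 7.7,"claw": 3.6},{"tx": 1.3,"ty": 0.3,"tz": 0,"yaw": 7.7,"claw": 3.6},{"tx": 1.3,"ty": 0.3,"tz": 0,"yaw": 7.7,"claw": 3.6},{"tx": 1.3,"ty": 0.3,"tz": 0,"yaw": 7.7,"claw": 3.6},{"tx": 1.3,"ty": 0.4,"tz": 0,"yaw": 7.6,"claw": 3.6},{"tx": 0,"ty": 0,"tz": 0,"yaw": 0,"claw": 3.6}]}}

```text
time_s: 28.5
position: [0.6109, 0.3047, 0.1894]
tool_rot: [[-0.988, -0.155, -0.001], [-0.155, 0.988, -0.0], [0.001, -0.0, -1.0]]
ft_force: [-0.1, 0.3, 0.1]
grip_width: 0.036
gripper_force: 0.0
```

```bash
python3 scan.py w5.png
```

```text
t 28.5 pos [0.6109 0.3047 0.1894] yaw 98.89 F [-0.1  0.3  0.1] w 0.036 g 0.0
W knob/handle 767 px [322. 219.] xy [0.6105 0.3071] wh [0.0208 0.0205] 51.7 z 0.1114 rail lo [ 0.044  -0.0623] hi [ 0.0648 -0.0412]
W rim 319 px [398.  12.] xy [0.451  0.3362] wh [0.0199 0.0504] 15.0 z 0.0922 rail lo [-0.111  -0.0244] hi [-0.0888  0.0257]
W rim 1278 px [396.  70.] xy [0.4993 0.3406] wh [0.0538 0.0539] 11.9 z 0.0916 rail lo [-0.0771 -0.0285] hi [-0.0231  0.0255]
W rim 1219 px [398. 163.] xy [0.5633 0.3537] wh [0.0538 0.0539] 7.8 z 0.0917 rail lo [-0.0119 -0.0254] hi [0.042  0.0285]
```

View pics/w5.png

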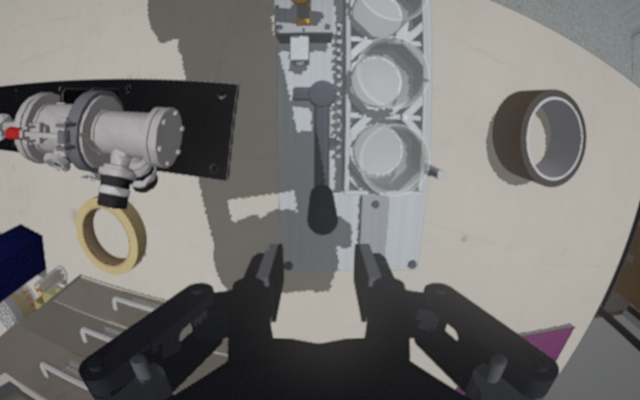

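The knob is at (0.6105, 0.307), pixel (322,215), and the lever arm lies along the rail with the beakers upright. I lower and grip the knob.

Emit:
{"method": "servo_tool", "body": {"newtons": 40, "steps": [{"tx": 0,"ty": 0.2,"tz": -3,"yaw": 0,"claw": 3.6},{"tx": 0,"ty": 0,"tz": -3,"yaw": 0,"claw": 3.6},{"tx": 0,"ty": 0,"tz": -2,"yaw": 0,"claw": 3.6},{"tx": 0,"ty": 0,"tz": -1.7,"yaw": 0,"claw": 3.6},{"tx": 0,"ty": 0,"tz": 0,"yaw": 0,"claw": 3.6},{"tx": 0,"ty": 0,"tz": 0,"yaw": 0,"claw": 1.5},{"tx": 0,"ty": 0,"tz": 0,"yaw": 0,"claw": 1.5},{"tx": 0,"ty": 0,"tz": 0,"yaw": 0,"claw": 1.5},{"tx": 0,"ty": 0,"tz": 0,"yaw": 0,"claw": 1.5}]}}

```text
time_s: 29.5
position: [0.61, 0.3068, 0.0942]
tool_rot: [[-0.988, -0.153, 0.0], [-0.153, 0.988, 0.0], [-0.0, 0.0, -1.0]]
ft_force: [-3.2, -0.3, 3.0]
grip_width: 0.0212
gripper_force: 40.0
```

Emit:
{"method": "servo_tool", "body": {"steps": [{"tx": 0.08,"ty": -0.69,"tz": 0,"yaw": -4.3,"claw": 1.5},{"tx": 0.03,"ty": -0.69,"tz": 0,"yaw": -4.3,"claw": 1.5},{"tx": -0.02,"ty": -0.69,"tz": 0,"yaw": -4.3,"claw": 1.5},{"tx": -0.08,"ty": -0.68,"tz": 0,"yaw": -4.3,"claw": 1.5},{"tx": -0.13,"ty": -0.68,"tz": 0,"yaw": -4.3,"claw": 1.5},{"tx": -0.17,"ty": -0.67,"tz": 0,"yaw": -4.3,"claw": 1.5},{"tx": -0.23,"ty": -0.65,"tz": 0,"yaw": -4.3,"claw": 1.5},{"tx": -0.28,"ty": -0.63,"tz": 0,"yaw": -4.3,"claw": 1.5},{"tx": -0.32,"ty": -0.61,"tz": 0,"yaw": -4.3,"claw": 1.5},{"tx": -0.36,"ty": -0.59,"tz": 0,"yaw": -4.3,"claw": 1.5},{"tx": 0,"ty": 0,"tz": 0,"yaw": 0,"claw": 1.5}]}}

```text
time_s: 30.6
position: [0.5952, 0.2426, 0.0942]
tool_rot: [[-0.827, 0.563, 0.002], [0.563, 0.827, 0.004], [0.001, 0.004, -1.0]]
ft_force: [-1.6, 8.1, 0.7]
grip_width: 0.0211
gripper_force: 41.1
```

Emit:
{"method": "servo_tool", "body": {"steps": [{"tx": -0.15,"ty": -0.3,"tz": 0,"yaw": -2,"claw": 1.5},{"tx": 0,"ty": 0,"tz": 0,"yaw": 0,"claw": 1.5}]}}

```text
time_s: 30.8
position: [0.5949, 0.2425, 0.0942]
tool_rot: [[-0.808, 0.589, 0.006], [0.589, 0.808, 0.009], [0.0, 0.01, -1.0]]
ft_force: [7.2, 23.8, -5.3]
grip_width: 0.0216
gripper_force: 41.8
```

The lever is at its stop, with the push force rising to 24 N. I back off, release, rise and go over the pointer side to measure.

Emit:
{"method": "servo_tool", "body": {"steps": [{"tx": 0.15,"ty": 0.3,"tz": 0,"yaw": 2,"claw": 1.5},{"tx": 0,"ty": 0,"tz": 0,"yaw": 0,"claw": 3.6},{"tx": 0,"ty": 0,"tz": 0,"yaw": 0,"claw": 3.6},{"tx": 0,"ty": 0,"tz": 0,"yaw": 0,"claw": 3.6},{"tx": 0,"ty": 0,"tz": 3,"yaw": 0,"claw": 3.6},{"tx": 0,"ty": 0,"tz": 4,"yaw": 0,"claw": 3.6},{"tx": 0,"ty": 0,"tz": 3,"yaw": 0,"claw": 3.6},{"tx": -0.5,"ty": 2.2,"tz": 0,"yaw": 5.4,"claw": 3.6},{"tx": -0.5,"ty": 2.2,"tz": 0,"yaw": 5.4,"claw": 3.6},{"tx": -0.5,"ty": 2.2,"tz": 0,"yaw": 5.4,"claw": 3.6},{"tx": -0.5,"ty": 2.2,"tz": 0,"yaw": 5.4,"claw": 3.6},{"tx": -0.5,"ty": 2.2,"tz": 0,"yaw": 5.4,"claw": 3.6},{"tx": -0.4,"ty": 2.3,"tz": 0,"yaw": 5.4,"claw": 3.6},{"tx": -0.4,"ty": 2.3,"tz": 0,"yaw": 5.3,"claw": 3.6},{"tx": -0.4,"ty": 2.3,"tz": 0,"yaw": 5.3,"claw": 3.6},{"tx": 0,"ty": 0,"tz": 0,"yaw": 0,"claw": 3.6},{"tx": 0,"ty": 0,"tz": 0,"yaw": 0,"claw": 3.6}]}}

```text
time_s: 32.5
position: [0.5584, 0.4197, 0.1932]
tool_rot: [[-0.988, -0.152, 0.0], [-0.152, 0.988, -0.0], [0.0, -0.0, -1.0]]
ft_force: [-0.5, -0.4, 0.5]
grip_width: 0.0359
gripper_force: 0.0
```

```bash
python3 scan.py w6f.png
python3 - <<'E'
import cv2
i=cv2.imread('pics/w6f.png');c=cv2.resize(i[100:350,200:460],None,fx=2.3,fy=2.3,interpolation=cv2.INTER_CUBIC);cv2.imwrite('pics/w6.png',c)
E
```

```text
t 32.5 pos [0.5584 0.4197 0.1932] yaw 98.76 F [-0.5 -0.4  0.5] w 0.0359 g 0.0
W key 753 px [142.  46.] xy [0.4475 0.2665] wh [0.008  0.0433] 1.9 z 0.1138 rail lo [-0.1185 -0.0881] hi [-0.1068 -0.0454]
W knob/handle 463 px [110. 226.] xy [0.5961 0.2437] wh [0.0199 0.0193] 39.8 z 0.1109 rail lo [ 0.0201 -0.1221] hi [ 0.0406 -0.1023]
W rim 1085 px [224.  30.] xy [0.4342 0.332 ] wh [0.0543 0.0537] 11.2 z 0.0917 rail lo [-0.143 -0.027] hi [-0.0888  0.0269]
W rim 1153 px [221. 120.] xy [0.4995 0.3406] wh [0.0537 0.0537] 7.3 z 0.0917 rail lo [-0.0768 -0.0284] hi [-0.0231  0.0253]
W rim 1079 px [231. 207.] xy [0.5631 0.3536] wh [0.0538 0.0543] 20.2 z 0.0916 rail lo [-0.0125 -0.0262] hi [0.0417 0.0283]
T key 24 px [272. 226.] xy [0.447  0.2622] wh [0.0064 0.0385] 1.1 z 0.1151 rail lo [-0.1183 -0.0901] hi [-0.1099 -0.052 ]
T knob/handle 36 px [279. 179.] xy [0.5975 0.2404] wh [0.0208 0.0181] 45.9 z 0.1105 rail lo [ 0.0221 -0.1257] hi [ 0.0424 -0.1056]
T knob/handle 11 px [267. 226.] xy [0.4468 0.2753] wh [0.0064 0.0189] 1.1 z 0.1128 rail lo [-0.1165 -0.0671] hi [-0.1082 -0.0487]
T knob/handle 22 px [251. 245.] xy [0.3857 0.3244] wh [0.0128 0.014 ] 1.8 z 0.1132 rail lo [-0.1717 -0.0073] hi [-0.1583  0.007 ]
T rim 15 px [251. 192.] xy [0.5569 0.3323] wh [0.0126 0.0422] 68.5 z 0.0917 rail lo [-0.0098 -0.0262] hi [ 0.0268 -0.0025]
T rim 14 px [255. 210.] xy [0.4953 0.3189] wh [0.0111 0.0379] 75.3 z 0.0906 rail lo [-0.0734 -0.031 ] hi [-0.0387 -0.0098]
```

View pics/w6.png

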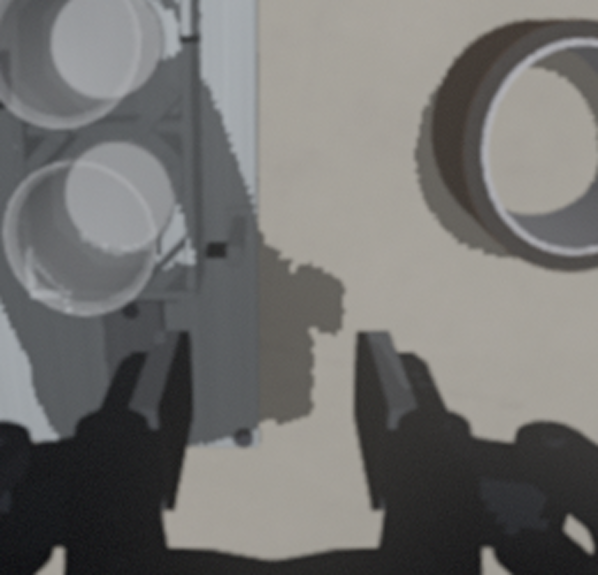

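The crop shows the black line at (189,38) and the black blade at (207–225,250), the blade pointing at the tray wall. I cast both onto their heights.

```bash
cat > line.py <<'E'
from h import *
import sys
O=np.array([.5487,.3498]);a=np.radians(8.75);R=np.array([[np.cos(a),-np.sin(a)],[np.sin(a),np.cos(a)]])
def dark(fn,m,zs,lo,hi):
    g=cv2.cvtColor(cv2.imread(fn),cv2.COLOR_BGR2GRAY)
    v,u=np.mgrid[:400,:640]
    f=foc(m);r=np.hypot(u-m['cx'],v-m['cy'])+1e-9;t=r/f;T=np.array(m['T'])
    C=np.stack([(u-m['cx'])/r*np.sin(t),(v-m['cy'])/r*np.sin(t),np.cos(t)],-1)@T[:3,:3].T
    Q=T[:3,3]+C*((zs-T[2,3])/C[...,2])[...,None]
    L=(Q[...,:2]-O)@R
    w=(g<45)&(L[...,0]>lo[0])&(L[...,0]<hi[0])&(L[...,1]>lo[1])&(L[...,1]<hi[1])
    n,l,q,c=cv2.connectedComponentsWithStats(w.astype(np.uint8))
    for i in range(1,n):
        if q[i,4]>5:k=l==i;print(zs,q[i,4],c[i].round(1),'rail mean',L[k].mean(0).round(4),'lo',L[k].min(0).round(4),'hi',L[k].max(0).round(4))
E
python3 - <<'E'
from line import *
m=env.camera_model('wrist')
dark('pics/w6f.png',m,.050,(-.1,.025),(.06,.06))
dark('pics/w6f.png',m,.057,(-.1,.025),(.06,.06))
E
```

```text
0.05 15 [293.2 208.3] rail mean [0.0319 0.0436] lo [0.0307 0.0416] hi [0.0335 0.0453]
0.057 15 [293.2 208.3] rail mean [0.0297 0.0442] lo [0.0285 0.0423] hi [0.0313 0.0459]
```

Run:
```python
from line import *
m=env.camera_model('wrist')
g=cv2.cvtColor(cv2.imread('pics/w6f.png'),cv2.COLOR_BGR2GRAY);print(g[108:126,272:292].tolist())
for z in(.05,.057): print(((onz(m,282.2,116.5,z,True)[:2]-O)@R).round(4))
```

```text
[[170, 173, 173, 165, 144, 123, 132, 157, 165, 162, 141, 109, 92, 93, 113, 145, 163, 167, 167, 168], [171, 172, 173, 170, 156, 136, 140, 158, 165, 162, 140, 109, 92, 96, 118, 149, 166, 168, 166, 168], [170, 172, 174, 172, 166, 153, 150, 161, 165, 161, 139, 110, 94, 99, 123, 150, 165, 168, 167, 167], [168, 172, 173, 174, 169, 157, 151, 159, 164, 162, 141, 110, 94, 101, 126, 151, 165, 169, 168, 167], [167, 172, 172, 173, 168, 153, 146, 158, 164, 163, 142, 113, 93, 101, 124, 150, 165, 168, 168, 167], [167, 172, 173, 173, 168, 150, 143, 157, 166, 163, 144, 113, 95, 95, 118, 148, 165, 167, 166, 167], [164, 171, 173, 173, 166, 148, 137, 148, 158, 155, 135, 109, 88, 87, 107, 141, 163, 168, 167, 167], [163, 171, 173, 172, 167, 143, 116, 118, 125, 122, 106, 86, 72, 76, 95, 134, 161, 169, 167, 166], [161, 170, 173, 173, 166, 139, 98, 77, 77, 77, 70, 60, 59, 62, 88, 131, 159, 168, 167, 167], [161, 170, 172, 173, 166, 141, 99, 67, 60, 61, 58, 59, 59, 66, 92, 133, 161, 168, 167, 167], [161, 170, 172, 173, 168, 150, 117, 86, 75, 76, 76, 75, 71, 79, 104, 140, 164, 169, 167, 167], [161, 170, 173, 173, 171, 159, 134, 107, 95, 94, 89, 85, 82, 90, 114, 146, 166, 168, 167, 167], [161, 170, 172, 172, 171, 164, 142, 114, 99, 97, 94, 89, 86, 93, 116, 147, 166, 169, 167, 167], [162, 170, 173, 172, 167, 158, 138, 112, 99, 97, 94, 88, 85, 90, 113, 142, 164, 169, 167, 167], [162, 168, 172, 169, 152, 133, 118, 104, 98, 98, 94, 87, 84, 91, 111, 141, 164, 169, 167, 167], [155, 157, 164, 160, 134, 110, 101, 100, 97, 99, 94, 87, 85, 89, 112, 144, 165, 168, 167, 167], [143, 135, 141, 139, 119, 101, 97, 97, 98, 97, 94, 87, 83, 89, 112, 145, 164, 169, 167, 167], [126, 115, 114, 112, 104, 99, 98, 99, 98, 98, 95, 88, 82, 88, 109, 141, 165, 169, 169, 167]]
[-0.0501  0.0356]
[-0.0501  0.0364]
```

The line is at rail x −0.050 and the blade at about +0.031, so about 81 mm of travel (10 pitches = 80). Now the handle, at about (0.385, 0.325).

Emit:
{"method": "servo_tool", "body": {"newtons": 40, "steps": [{"tx": -2.2,"ty": -1.2,"tz": 0,"yaw": 0,"claw": 3.6},{"tx": -2.2,"ty": -1.2,"tz": 0,"yaw": 0,"claw": 3.6},{"tx": -2.2,"ty": -1.2,"tz": 0,"yaw": 0,"claw": 3.6},{"tx": -2.2,"ty": -1.2,"tz": 0,"yaw": 0,"claw": 3.6},{"tx": -2.2,"ty": -1.2,"tz": 0,"yaw": 0,"claw": 3.6},{"tx": -2.2,"ty": -1.2,"tz": 0,"yaw": 0,"claw": 3.6},{"tx": -2.2,"ty": -1.2,"tz": 0,"yaw": 0,"claw": 3.6},{"tx": -1.9,"ty": -1.1,"tz": 0,"yaw": 0,"claw": 3.6},{"tx": 0,"ty": 0,"tz": 0,"yaw": 0,"claw": 3.6},{"tx": 0,"ty": 0,"tz": -3,"yaw": 0,"claw": 3.6},{"tx": 0,"ty": 0,"tz": -3,"yaw": 0,"claw": 3.6},{"tx": 0,"ty": 0,"tz": -2,"yaw": 0,"claw": 3.6},{"tx": 0,"ty": 0,"tz": -1.5,"yaw": 0,"claw": 3.6},{"tx": 0,"ty": 0,"tz": 0,"yaw": 0,"claw": 3.6},{"tx": 0,"ty": 0,"tz": 0,"yaw": 0,"claw": 0.8},{"tx": 0,"ty": 0,"tz": 0,"yaw": 0,"claw": 0.8},{"tx": 0,"ty": 0,"tz": 0,"yaw": 0,"claw": 0.8},{"tx": 0,"ty": 0,"tz": 0,"yaw": 0,"claw": 0.8},{"tx": 0,"ty": 0,"tz": 0,"yaw": 0,"claw": 0.8}]}}

```text
time_s: 34.5
position: [0.3858, 0.3273, 0.0993]
tool_rot: [[-0.988, -0.153, 0.002], [-0.153, 0.988, 0.005], [-0.003, 0.005, -1.0]]
ft_force: [-1.3, 17.6, -6.2]
grip_width: 0.0133
gripper_force: 43.2
```

Emit:
{"method": "servo_tool", "body": {"steps": [{"tx": 0,"ty": 0.2,"tz": 0,"yaw": 0,"claw": 0.8},{"tx": 0.3,"ty": 0.05,"tz": 0,"yaw": 0,"claw": 0.8},{"tx": 0.5,"ty": 0.08,"tz": 0,"yaw": 0,"claw": 0.8},{"tx": 0.7,"ty": 0.11,"tz": 0,"yaw": 0,"claw": 0.8},{"tx": 0.7,"ty": 0.11,"tz": 0,"yaw": 0,"claw": 0.8},{"tx": 0.7,"ty": 0.11,"tz": 0,"yaw": 0,"claw": 0.8},{"tx": 0.7,"ty": 0.11,"tz": 0,"yaw": 0,"claw": 0.8},{"tx": 0.7,"ty": 0.11,"tz": 0,"yaw": 0,"claw": 0.8},{"tx": 0.7,"ty": 0.11,"tz": 0,"yaw": 0,"claw": 0.8},{"tx": 0.7,"ty": 0.11,"tz": 0,"yaw": 0,"claw": 0.8},{"tx": 0.7,"ty": 0.11,"tz": 0,"yaw": 0,"claw": 0.8},{"tx": 0.7,"ty": 0.11,"tz": 0,"yaw": 0,"claw": 0.8},{"tx": 0.5,"ty": 0.07,"tz": 0,"yaw": 0,"claw": 0.8},{"tx": 0.3,"ty": 0.05,"tz": 0,"yaw": 0,"claw": 0.8},{"tx": 0.1,"ty": 0.02,"tz": 0,"yaw": 0,"claw": 0.8},{"tx": 0,"ty": 0,"tz": 0,"yaw": 0,"claw": 0.8},{"tx": 0,"ty": 0,"tz": 0,"yaw": 0,"claw": 0.8}]}}

```text
time_s: 36.2
position: [0.4665, 0.3398, 0.0992]
tool_rot: [[-0.988, -0.153, 0.003], [-0.153, 0.988, 0.001], [-0.003, 0.001, -1.0]]
ft_force: [-0.0, 2.9, 5.3]
grip_width: 0.0138
gripper_force: 44.9
```

Run:
```python
from h import *
st(); s,im,d,m,P=wr('w7f.png')
i=cv2.imread('pics/w7f.png');cv2.imwrite('pics/w7.png',cv2.resize(i[180:400,240:480],None,fx=2.5,fy=2.5,interpolation=cv2.INTER_CUBIC))
```

```text
t 36.2 pos [0.4665 0.3398 0.0992] yaw 98.82 F [-0.   2.9  5.3] w 0.0138 g 44.9
```

View pics/w7.png

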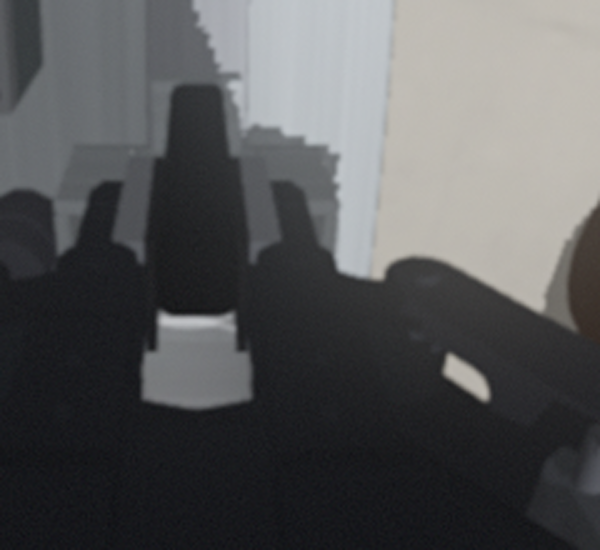

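The handle view only shows the grip, and the line is hidden. I release and look from the earlier viewpoint.

Emit:
{"method": "servo_tool", "body": {"steps": [{"tx": 0,"ty": 0,"tz": 0,"yaw": 0,"claw": 3.2},{"tx": 0,"ty": 0,"tz": 0,"yaw": 0,"claw": 3.2},{"tx": 0,"ty": 0,"tz": 0,"yaw": 0,"claw": 3.2},{"tx": 0,"ty": 0,"tz": 3,"yaw": 0,"claw": 3.2},{"tx": 0,"ty": 0,"tz": 4,"yaw": 0,"claw": 3.2},{"tx": 0,"ty": 0,"tz": 2.5,"yaw": 0,"claw": 3.2},{"tx": 1.8,"ty": 1.6,"tz": 0,"yaw": 0,"claw": 3.2},{"tx": 1.8,"ty": 1.6,"tz": 0,"yaw": 0,"claw": 3.2},{"tx": 1.8,"ty": 1.6,"tz": 0,"yaw": 0,"claw": 3.2},{"tx": 1.8,"ty": 1.6,"tz": 0,"yaw": 0,"claw": 3.2},{"tx": 1.8,"ty": 1.6,"tz": 0,"yaw": 0,"claw": 3.2},{"tx": 0,"ty": 0,"tz": 0,"yaw": 0,"claw": 3.2},{"tx": 0,"ty": 0,"tz": 0,"yaw": 0,"claw": 3.2}]}}

```text
time_s: 37.55
position: [0.5552, 0.4194, 0.1926]
tool_rot: [[-0.988, -0.154, -0.001], [-0.154, 0.988, -0.001], [0.001, -0.001, -1.0]]
ft_force: [-0.2, -0.1, -0.1]
grip_width: 0.032
gripper_force: 0.0
```

```bash
python3 scan.py w8f.png|grep -v T
python3 - <<'E'
from line import *
m=env.camera_model('wrist')
dark('pics/w8f.png',m,.050,(-.02,.02),(.07,.06))
i=cv2.imread('pics/w8f.png');cv2.imwrite('pics/w8.png',cv2.resize(i[165:245,240:340],None,fx=7,fy=7,interpolation=cv2.INTER_CUBIC))
E
```

```text
t 37.55 pos [0.5552 0.4194 0.1926] yaw 98.85 F [-0.2 -0.1 -0.1] w 0.032 g 0.0
W key 751 px [142.  50.] xy [0.4476 0.2666] wh [0.0082 0.0426] 2.8 z 0.1141 rail lo [-0.1187 -0.0877] hi [-0.1069 -0.0457]
W knob/handle 489 px [223.  76.] xy [0.466  0.3398] wh [0.0138 0.0144] 10.5 z 0.1151 rail lo [-0.0902 -0.0045] hi [-0.0765  0.0099]
W knob/handle 459 px [110. 229.] xy [0.5954 0.2436] wh [0.0192 0.0202] 12.4 z 0.111 rail lo [ 0.0204 -0.122 ] hi [ 0.0399 -0.1019]
W rim 1174 px [225. 146.] xy [0.5144 0.3443] wh [0.0533 0.0546] 8.3 z 0.0917 rail lo [-0.0614 -0.0276] hi [-0.0081  0.0271]
W rim 1015 px [229. 232.] xy [0.5799 0.3534] wh [0.0538 0.054 ] 19.1 z 0.0915 rail lo [ 0.0047 -0.0283] hi [0.0585 0.0259]
W rim 137 px [230. 275.] xy [0.6276 0.3524] wh [0.0108 0.0381] 44.2 z 0.092 rail lo [ 0.0692 -0.0223] hi [0.0939 0.0086]
0.05 17 [293.5 211.9] rail mean [0.0315 0.0446] lo [0.0297 0.0423] hi [0.0335 0.0469]
0.05 21 [283.7 247.7] rail mean [0.0672 0.0344] lo [0.0644 0.0326] hi [0.0697 0.0357]
```

View pics/w8.png

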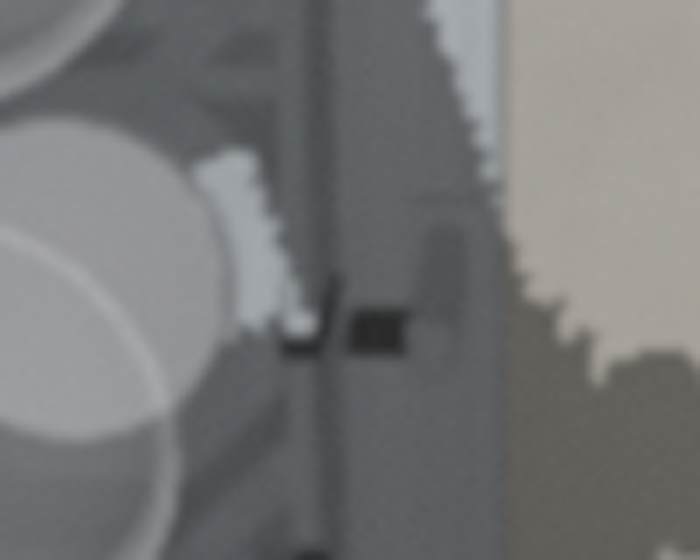

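Run:
```python
from line import *
m=env.camera_model('wrist')
g=cv2.cvtColor(cv2.imread('pics/w8f.png'),cv2.COLOR_BGR2GRAY);print(g[205:222,279:301])
for v in(213.5,214.5,215.5): print(v,((onz(m,282.5,v,.057,True)[:2]-O)@R).round(4))
for z in(.05,.052): print('blade',((onz(m,292,211.9,z,True)[:2]-O)@R).round(4))
```

```text
[[158 148 140 122  98  86  79  72  62  70  84  95  96  97  98  97  98  98
   98  93  89  86]
 [155 146 146 130 103  87  77  67  61  70  86  96  97  97  98  97  99  98
   96  94  88  84]
 [155 144 146 131 104  86  74  61  58  73  90  93  93  95  95  96  96  96
   95  89  87  83]
 [152 142 146 132 107  90  75  57  56  74  86  86  84  82  84  84  83  85
   84  83  83  83]
 [139 137 147 144 129 108  82  55  59  75  79  72  62  60  59  61  60  60
   63  71  79  81]
 [117 130 151 158 153 133  91  55  63  74  74  60  47  45  44  45  45  47
   55  69  81  86]
 [100 120 147 158 155 134  90  56  66  76  68  52  41  42  44  43  43  43
   60  78  89  91]
 [ 91 100 121 131 128 110  73  53  69  75  68  50  43  42  45  42  44  45
   61  83  91  93]
 [ 86  76  82  83  83  70  57  60  71  73  63  50  43  41  45  42  43  44
   60  82  91  94]
 [ 82  63  50  51  50  49  51  64  73  73  65  51  47  48  46  46  44  47
   60  79  90  94]
 [ 85  67  56  54  54  53  57  71  76  77  72  66  63  62  64  63  64  62
   67  82  90  93]
 [ 88  78  76  73  73  72  68  73  79  83  84  87  86  85  87  87  85  85
   85  88  91  92]
 [ 92  87  87  88  89  84  76  75  79  84  91  94  95  95  96  96  98  95
   95  93  92  93]
 [ 93  89  92  94  93  85  78  76  80  85  91  93  95  95  97  97  98  98
   94  94  93  91]
 [ 92  90  92  94  92  87  78  76  79  85  90  94  94  95  95  97  97  97
   96  95  95  93]
 [ 89  89  90  94  93  89  81  76  79  83  89  94  94  94  96  97  97  96
   97  96  95  93]
 [ 87  85  91  93  93  88  81  77  76  84  89  94  95  94  94  98  97  97
   98  96  96  96]]
213.5 [0.0307 0.0354]
214.5 [0.0317 0.0353]
215.5 [0.0326 0.0353]
blade [0.0315 0.0432]
blade [0.0308 0.0434]
```

The line's upper end at about (282,214.4) casts to rail x 0.0316, and the blade at row 212 to 0.031. They are in line within 1 mm. Now to the knob to shut the lever.

Emit:
{"method": "servo_tool", "body": {"newtons": 40, "steps": [{"tx": 0.5,"ty": -2.2,"tz": 0,"yaw": -5.6,"claw": 3.6},{"tx": 0.5,"ty": -2.2,"tz": 0,"yaw": -5.6,"claw": 3.6},{"tx": 0.5,"ty": -2.2,"tz": 0,"yaw": -5.6,"claw": 3.6},{"tx": 0.5,"ty": -2.2,"tz": 0,"yaw": -5.6,"claw": 3.6},{"tx": 0.5,"ty": -2.2,"tz": 0,"yaw": -5.6,"claw": 3.6},{"tx": 0.5,"ty": -2.2,"tz": 0,"yaw": -5.6,"claw": 3.6},{"tx": 0.5,"ty": -2.2,"tz": 0,"yaw": -5.6,"claw": 3.6},{"tx": 0.5,"ty": -2.2,"tz": 0,"yaw": -5.6,"claw": 3.6},{"tx": 0,"ty": 0,"tz": 0,"yaw": 0,"claw": 3.6},{"tx": 0,"ty": 0,"tz": -3,"yaw": 0,"claw": 3.6},{"tx": 0,"ty": 0,"tz": -3,"yaw": 0,"claw": 3.6},{"tx": 0,"ty": 0,"tz": -2,"yaw": 0,"claw": 3.6},{"tx": 0,"ty": 0,"tz": -1.9,"yaw": 0,"claw": 3.6},{"tx": 0,"ty": 0,"tz": 0,"yaw": 0,"claw": 3.6},{"tx": 0,"ty": 0,"tz": 0,"yaw": 0,"claw": 1.5},{"tx": 0,"ty": 0,"tz": 0,"yaw": 0,"claw": 1.5},{"tx": 0,"ty": 0,"tz": 0,"yaw": 0,"claw": 1.5},{"tx": 0,"ty": 0,"tz": 0,"yaw": 0,"claw": 1.5}]}}

```text
time_s: 39.45
position: [0.5953, 0.244, 0.0953]
tool_rot: [[-0.81, 0.587, 0.001], [0.587, 0.81, 0.001], [-0.0, 0.001, -1.0]]
ft_force: [-3.8, 2.3, 2.0]
grip_width: 0.0206
gripper_force: 40.1
```

The shut position puts a finger next to the moved beakers, so I re-grip higher on the knob, with the fingertips above the beaker rims. Then I swing it shut.

Emit:
{"method": "servo_tool", "body": {"steps": [{"tx": 0,"ty": 0,"tz": 0,"yaw": 0,"claw": 3},{"tx": 0,"ty": 0,"tz": 0,"yaw": 0,"claw": 3},{"tx": 0,"ty": 0,"tz": 1.5,"yaw": 0,"claw": 3},{"tx": 0,"ty": 0,"tz": 0,"yaw": 0,"claw": 1.5},{"tx": 0,"ty": 0,"tz": 0,"yaw": 0,"claw": 1.5},{"tx": 0,"ty": 0,"tz": 0,"yaw": 0,"claw": 1.5},{"tx": 0.36,"ty": 0.59,"tz": 0,"yaw": 4.3,"claw": 1.5},{"tx": 0.32,"ty": 0.61,"tz": 0,"yaw": 4.3,"claw": 1.5},{"tx": 0.28,"ty": 0.63,"tz": 0,"yaw": 4.3,"claw": 1.5},{"tx": 0.23,"ty": 0.65,"tz": 0,"yaw": 4.3,"claw": 1.5},{"tx": 0.17,"ty": 0.67,"tz": 0,"yaw": 4.3,"claw": 1.5},{"tx": 0.13,"ty": 0.68,"tz": 0,"yaw": 4.3,"claw": 1.5},{"tx": 0.08,"ty": 0.68,"tz": 0,"yaw": 4.3,"claw": 1.5}]}}

```text
time_s: 40.75
position: [0.6114, 0.289, 0.1117]
tool_rot: [[-0.995, 0.099, 0.003], [0.099, 0.995, 0.001], [-0.003, 0.001, -1.0]]
ft_force: [-6.8, -2.1, 14.7]
grip_width: 0.0204
gripper_force: 38.9
```

Emit:
{"method": "servo_tool", "body": {"steps": [{"tx": 0.02,"ty": 0.5,"tz": 0,"yaw": 3,"claw": 1.5},{"tx": 0,"ty": 0.5,"tz": 0,"yaw": 3,"claw": 1.5},{"tx": -0.02,"ty": 0.4,"tz": 0,"yaw": 2.5,"claw": 1.5},{"tx": -0.03,"ty": 0.3,"tz": 0,"yaw": 2,"claw": 1.5},{"tx": -0.03,"ty": 0.2,"tz": 0,"yaw": 1.5,"claw": 1.5},{"tx": 0,"ty": 0,"tz": 0,"yaw": 0,"claw": 1.5}]}}

```text
time_s: 41.35
position: [0.6105, 0.3075, 0.1117]
tool_rot: [[-0.994, -0.108, 0.002], [-0.108, 0.994, -0.0], [-0.002, -0.0, -1.0]]
ft_force: [-7.6, -3.7, 15.6]
grip_width: 0.0204
gripper_force: 39.0
```

Emit:
{"method": "servo_tool", "body": {"steps": [{"tx": -0.02,"ty": 0.2,"tz": 0,"yaw": 1,"claw": 1.5},{"tx": -0.02,"ty": 0.2,"tz": 0,"yaw": 1,"claw": 1.5},{"tx": 0,"ty": 0,"tz": 0,"yaw": 0,"claw": 1.5}]}}

```text
time_s: 41.65
position: [0.6102, 0.3078, 0.1116]
tool_rot: [[-0.99, -0.14, 0.0], [-0.14, 0.99, -0.007], [0.001, -0.007, -1.0]]
ft_force: [-9.3, -19.4, 18.2]
grip_width: 0.0202
gripper_force: 39.7
```

Seated against the stop. I release, rise and check the line and lever.

Emit:
{"method": "servo_tool", "body": {"steps": [{"tx": 0.04,"ty": -0.35,"tz": 0,"yaw": 0,"claw": 1.5},{"tx": 0,"ty": 0,"tz": 0,"yaw": 0,"claw": 3},{"tx": 0,"ty": 0,"tz": 0,"yaw": 0,"claw": 3},{"tx": 0,"ty": 0,"tz": 0,"yaw": 0,"claw": 3},{"tx": 0,"ty": 0,"tz": 3,"yaw": 0,"claw": 3},{"tx": 0,"ty": 0,"tz": 4,"yaw": 0,"claw": 3},{"tx": 0,"ty": 0,"tz": 1,"yaw": 0,"claw": 3},{"tx": -1.1,"ty": 2.2,"tz": 0,"yaw": 0.5,"claw": 3},{"tx": -1.1,"ty": 2.2,"tz": 0,"yaw": 0,"claw": 3},{"tx": -1.1,"ty": 2.3,"tz": 0,"yaw": 0,"claw": 3},{"tx": -1.1,"ty": 2.3,"tz": 0,"yaw": 0,"claw": 3},{"tx": -1.1,"ty": 2.3,"tz": 0,"yaw": 0,"claw": 3},{"tx": 0,"ty": 0,"tz": 0,"yaw": 0,"claw": 3},{"tx": 0,"ty": 0,"tz": 0,"yaw": 0,"claw": 3}]}}

```text
time_s: 43.05
position: [0.5552, 0.4214, 0.1886]
tool_rot: [[-0.988, -0.151, -0.001], [-0.151, 0.988, -0.001], [0.001, -0.001, -1.0]]
ft_force: [-0.5, 0.6, 0.4]
grip_width: 0.0303
gripper_force: 0.0
```

```bash
python3 scan.py w9f.png
python3 - <<'E'
from line import *
m=env.camera_model('wrist')
dark('pics/w9f.png',m,.050,(-.02,.02),(.07,.06))
i=cv2.imread('pics/w9f.png');cv2.imwrite('pics/w9.png',cv2.resize(i[165:245,240:340],None,fx=7,fy=7,interpolation=cv2.INTER_CUBIC))
g=cv2.cvtColor(i,cv2.COLOR_BGR2GRAY);print(g[205:222,277:301])
E
```

```text
t 43.05 pos [0.5552 0.4214 0.1886] yaw 98.7 F [-0.5  0.6  0.4] w 0.0303 g 0.0
W key 761 px [136.  50.] xy [0.4476 0.2668] wh [0.008  0.0433] 2.4 z 0.1141 rail lo [-0.1181 -0.0883] hi [-0.1069 -0.0452]
W knob/handle 510 px [219.  75.] xy [0.4657 0.3399] wh [0.0139 0.0144] 6.3 z 0.115 rail lo [-0.0905 -0.0046] hi [-0.0767  0.01  ]
W knob/handle 548 px [170. 261.] xy [0.6102 0.3078] wh [0.02   0.0199] 51.8 z 0.1112 rail lo [ 0.0438 -0.0612] hi [ 0.065  -0.0402]
W rim 1175 px [220. 146.] xy [0.5145 0.3438] wh [0.0534 0.0544] 5.3 z 0.0917 rail lo [-0.0617 -0.0279] hi [-0.0079  0.0265]
W rim 1012 px [226. 233.] xy [0.5799 0.3532] wh [0.0542 0.0538] 15.6 z 0.0916 rail lo [ 0.0041 -0.0285] hi [0.0584 0.0255]
W rim 141 px [233. 275.] xy [0.6227 0.3569] wh [0.0088 0.0329] 24.4 z 0.0915 rail lo [ 0.0684 -0.0197] hi [0.0827 0.0128]
T key 24 px [272. 226.] xy [0.447 0.262] wh [0.0064 0.0395] 1.0 z 0.114 rail lo [-0.1181 -0.0909] hi [-0.1099 -0.0517]
T knob/handle 36 px [260. 175.] xy [0.6106 0.3028] wh [0.0186 0.0179] 1.7 z 0.1107 rail lo [ 0.0449 -0.0652] hi [ 0.0638 -0.0465]
T knob/handle 21 px
[... 1675 characters left out ...]
53  47  48  48  49  62  71  71  61  50  44  44  44  46  42  44  53
   73  89  94  93  94  94]
 [ 71  60  57  57  57  59  67  75  75  66  59  59  58  60  61  59  60  62
   77  89  92  93  94  93]
 [ 85  81  81  82  78  73  73  76  77  78  80  81  83  82  82  85  82  84
   87  91  93  93  92  93]
 [ 92  91  92  91  89  83  77  78  80  85  90  92  94  93  95  96  95  93
   93  92  92  91  91  91]
 [ 92  93  94  93  90  84  78  76  79  87  92  95  95  96  96  97  98  97
   94  93  92  91  91  91]
 [ 93  91  93  93  91  83  77  75  80  86  90  94  96  95  96  97  98  97
   95  94  94  92  92  92]
 [ 91  92  93  94  91  83  77  75  79  84  91  93  95  95  97  97  97  97
   95  96  94  94  94  93]]
```

View pics/w9.png

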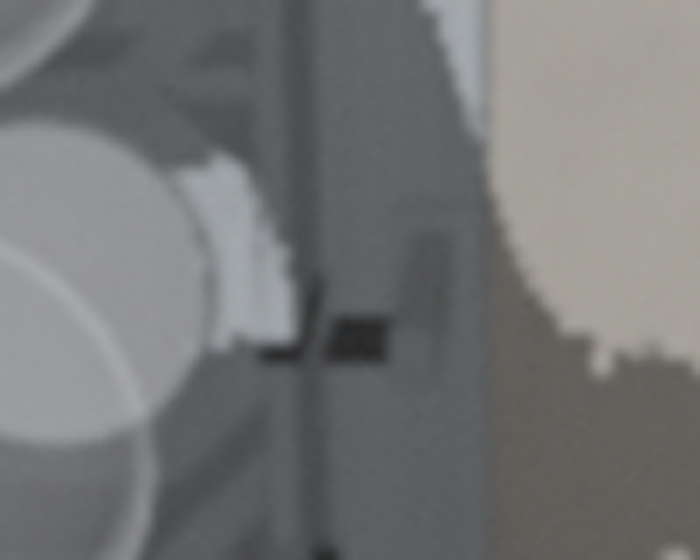

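The line row is about 215 and the blade row about 213, both at rail x ≈ 0.032, so still aligned. The lever is shut, with the knob back at its start place. Now back to the key.

Emit:
{"method": "servo_tool", "body": {"newtons": 40, "steps": [{"tx": -0.8,"ty": -1.2,"tz": 0,"yaw": -7.5,"claw": 3},{"tx": -0.8,"ty": -1.2,"tz": 0,"yaw": -7.5,"claw": 3},{"tx": -0.8,"ty": -1.2,"tz": 0,"yaw": -7.5,"claw": 3},{"tx": -0.8,"ty": -1.2,"tz": 0,"yaw": -7.5,"claw": 3},{"tx": -0.8,"ty": -1.2,"tz": 0,"yaw": -7.5,"claw": 3},{"tx": -0.8,"ty": -1.2,"tz": 0,"yaw": -7.5,"claw": 3},{"tx": -0.8,"ty": -1.2,"tz": 0,"yaw": -7.5,"claw": 3},{"tx": -0.8,"ty": -1.2,"tz": 0,"yaw": -7.5,"claw": 3},{"tx": -0.9,"ty": -1.2,"tz": 0,"yaw": -7.5,"claw": 3},{"tx": -0.9,"ty": -1.2,"tz": 0,"yaw": -7.5,"claw": 3},{"tx": -0.9,"ty": -1.2,"tz": 0,"yaw": -7.5,"claw": 3},{"tx": -0.9,"ty": -1.2,"tz": 0,"yaw": -7.5,"claw": 3},{"tx": -0.9,"ty": -1.2,"tz": 0,"yaw": -7,"claw": 3},{"tx": 0,"ty": 0,"tz": 0,"yaw": 0,"claw": 3},{"tx": 0,"ty": 0,"tz": 0,"yaw": 0,"claw": 3}]}}

```text
time_s: 44.65
position: [0.447, 0.2648, 0.1896]
tool_rot: [[-0.03, 1.0, 0.001], [1.0, 0.03, 0.0], [0.0, 0.001, -1.0]]
ft_force: [-0.4, 0.1, -0.4]
grip_width: 0.03
gripper_force: 0.0
```

```bash
python3 scan.py|grep -E "^t|key"
```

```text
t 44.65 pos [0.447  0.2648 0.1896] yaw 1.73 F [-0.4  0.1 -0.4] w 0.03 g 0.0
W key 86 px [317. 194.] xy [0.4459 0.2839] wh [0.0075 0.0061] 17.1 z 0.1152 rail lo [-0.1149 -0.053 ] hi [-0.1078 -0.0466]
W key 340 px [318. 229.] xy [0.447  0.2609] wh [0.0061 0.0306] 3.2 z 0.1158 rail lo [-0.1185 -0.0877] hi [-0.1102 -0.0572]
```

Emit:
{"method": "servo_tool", "body": {"newtons": 40, "steps": [{"tx": 0,"ty": 0,"tz": -2.5,"yaw": 0,"claw": 3},{"tx": 0,"ty": 0,"tz": -2.5,"yaw": 0,"claw": 3},{"tx": 0,"ty": 0,"tz": -2,"yaw": 0,"claw": 3},{"tx": 0,"ty": 0,"tz": -1,"yaw": 0,"claw": 3},{"tx": 0,"ty": 0,"tz": -0.9,"yaw": 0,"claw": 3},{"tx": 0,"ty": 0,"tz": 0,"yaw": 0,"claw": 3},{"tx": 0,"ty": 0,"tz": 0,"yaw": 0,"claw": 0.5},{"tx": 0,"ty": 0,"tz": 0,"yaw": 0,"claw": 0.5},{"tx": 0,"ty": 0,"tz": 0,"yaw": 0,"claw": 0.5},{"tx": 0,"ty": 0,"tz": 0,"yaw": 0,"claw": 0.5},{"tx": 0,"ty": 0,"tz": 0,"yaw": 0,"claw": 0.5}]}}

```text
time_s: 45.85
position: [0.4468, 0.2653, 0.1011]
tool_rot: [[-0.029, 1.0, 0.002], [1.0, 0.029, 0.001], [0.001, 0.002, -1.0]]
ft_force: [-1.4, 0.6, 6.6]
grip_width: 0.0073
gripper_force: 45.1
```

Emit:
{"method": "servo_tool", "body": {"steps": [{"tx": 0,"ty": 0,"tz": 0,"yaw": 4,"claw": 0.5},{"tx": 0,"ty": 0,"tz": 0,"yaw": 5,"claw": 0.5},{"tx": 0,"ty": 0,"tz": 0,"yaw": 5,"claw": 0.5},{"tx": 0,"ty": 0,"tz": 0,"yaw": 5,"claw": 0.5},{"tx": 0,"ty": 0,"tz": 0,"yaw": 5,"claw": 0.5},{"tx": 0,"ty": 0,"tz": 0,"yaw": 5,"claw": 0.5},{"tx": 0,"ty": 0,"tz": 0,"yaw": 5,"claw": 0.5},{"tx": 0,"ty": 0,"tz": 0,"yaw": 5,"claw": 0.5},{"tx": 0,"ty": 0,"tz": 0,"yaw": 5,"claw": 0.5},{"tx": 0,"ty": 0,"tz": 0,"yaw": 5,"claw": 0.5}]}}

```text
time_s: 46.85
position: [0.4468, 0.2654, 0.1011]
tool_rot: [[-0.775, 0.632, 0.002], [0.632, 0.775, 0.001], [-0.001, 0.002, -1.0]]
ft_force: [-0.6, 0.4, 6.1]
grip_width: 0.0071
gripper_force: 45.2
```

```bash
python3 -c "
from h import *
s=st();print(np.round(s['wrist_torque'],2),np.round(s['q'],1))"
```

```text
t 46.85 pos [0.4468 0.2654 0.1011] yaw 50.84 F [-0.6  0.4  6.1] w 0.0071 g 45.2
[ 0.28  0.17 -0.06] [ 17.6  28.1  91.8   0.   60.  -33.2]
```

Emit:
{"method": "servo_tool", "body": {"steps": [{"tx": 0,"ty": 0,"tz": 0,"yaw": 5,"claw": 0.5},{"tx": 0,"ty": 0,"tz": 0,"yaw": 5,"claw": 0.5},{"tx": 0,"ty": 0,"tz": 0,"yaw": 5,"claw": 0.5},{"tx": 0,"ty": 0,"tz": 0,"yaw": 5,"claw": 0.5},{"tx": 0,"ty": 0,"tz": 0,"yaw": 5,"claw": 0.5},{"tx": 0,"ty": 0,"tz": 0,"yaw": 5,"claw": 0.5},{"tx": 0,"ty": 0,"tz": 0,"yaw": 5,"claw": 0.5},{"tx": 0,"ty": 0,"tz": 0,"yaw": 5,"claw": 0.5},{"tx": 0,"ty": 0,"tz": 0,"yaw": 5,"claw": 0.5},{"tx": 0,"ty": 0,"tz": 0,"yaw": 4,"claw": 0.5},{"tx": 0,"ty": 0,"tz": 0,"yaw": 3,"claw": 0.5},{"tx": 0,"ty": 0,"tz": 0,"yaw": 2,"claw": 0.5},{"tx": 0,"ty": 0,"tz": 0,"yaw": 0,"claw": 0.5}]}}

```text
time_s: 48.15
position: [0.4468, 0.2655, 0.1011]
tool_rot: [[-0.967, -0.254, 0.001], [-0.254, 0.967, 0.001], [-0.002, 0.001, -1.0]]
ft_force: [-0.4, 1.7, 6.7]
grip_width: 0.0075
gripper_force: 45.2
```

```bash
python3 -c "
from h import *
s=st();print(np.round(s['wrist_torque'],2),np.round(s['q'],1))"
```

```text
t 48.15 pos [0.4468 0.2655 0.1011] yaw 104.69 F [-0.4  1.7  6.7] w 0.0075 g 45.2
[ 0.29  0.17 -0.06] [ 17.6  28.1  91.8   0.   60.  -87.1]
```

Emit:
{"method": "servo_tool", "body": {"steps": [{"tx": 0,"ty": 0,"tz": 0,"yaw": 2,"claw": 0.5},{"tx": 0,"ty": 0,"tz": 0,"yaw": 1.5,"claw": 0.5},{"tx": 0,"ty": 0,"tz": 0,"yaw": 0,"claw": 0.5}]}}

```text
time_s: 48.45
position: [0.4469, 0.2651, 0.1011]
tool_rot: [[-0.95, -0.312, 0.002], [-0.312, 0.95, 0.0], [-0.002, -0.0, -1.0]]
ft_force: [0.3, -2.1, 6.0]
grip_width: 0.0075
gripper_force: 45.2
```

```bash
python3 -c "
from h import *
s=st();print(np.round(s['wrist_torque'],2))"
```

```text
t 48.45 pos [0.4469 0.2651 0.1011] yaw 108.17 F [ 0.3 -2.1  6. ] w 0.0075 g 45.2
[-0.19  0.13 -0.11]
```

Emit:
{"method": "servo_tool", "body": {"steps": [{"tx": 0,"ty": 0,"tz": 0,"yaw": 2,"claw": 0.5},{"tx": 0,"ty": 0,"tz": 0,"yaw": 0,"claw": 0.5}]}}

```text
time_s: 48.65
position: [0.447, 0.265, 0.1011]
tool_rot: [[-0.939, -0.345, 0.002], [-0.345, 0.939, -0.0], [-0.002, -0.001, -1.0]]
ft_force: [0.8, -3.0, 6.5]
grip_width: 0.0074
gripper_force: 45.3
```

```bash
python3 -c "
from h import *
s=st();print(np.round(s['wrist_torque'],2))"
```

```text
t 48.65 pos [0.447  0.265  0.1011] yaw 110.16 F [ 0.8 -3.   6.5] w 0.0074 g 45.3
[-0.46  0.07 -0.35]
```

The firm stop is reached. I back off into the play and try a small lift.

Emit:
{"method": "servo_tool", "body": {"steps": [{"tx": 0,"ty": 0,"tz": 0,"yaw": -4,"claw": 0.5},{"tx": 0,"ty": 0,"tz": 0,"yaw": -4,"claw": 0.5},{"tx": 0,"ty": 0,"tz": 0,"yaw": 0,"claw": 0.5},{"tx": 0,"ty": 0,"tz": 0.4,"yaw": 0,"claw": 0.5},{"tx": 0,"ty": 0,"tz": 0.4,"yaw": 0,"claw": 0.5},{"tx": 0,"ty": 0,"tz": 0,"yaw": 0,"claw": 0.5}]}}

```text
time_s: 49.25
position: [0.4466, 0.2652, 0.1088]
tool_rot: [[-0.978, -0.21, 0.001], [-0.21, 0.978, 0.0], [-0.001, 0.0, -1.0]]
ft_force: [-0.9, 0.3, -1.1]
grip_width: 0.0074
gripper_force: 44.2
```

```bash
python3 -c "
from h import *
s=st();print(np.round(s['wrist_torque'],2))"; python3 scan.py|grep key
```

```text
t 49.25 pos [0.4466 0.2652 0.1088] yaw 102.15 F [-0.9  0.3 -1.1] w 0.0074 g 44.2
[ 0.01 -0.02 -0.01]
W key 1856 px [318. 278.] xy [0.4456 0.2646] wh [0.0428 0.0081] 12.0 z 0.1229 rail lo [-0.1362 -0.0734] hi [-0.0936 -0.0635]
```

The key rose freely, and its bow is about 3° from start. I trim the angle and draw it out.

Emit:
{"method": "servo_tool", "body": {"newtons": 50, "steps": [{"tx": 0,"ty": 0,"tz": 0,"yaw": -2.5,"claw": 0.5},{"tx": 0,"ty": 0,"tz": 0.3,"yaw": 0,"claw": 0.5},{"tx": 0,"ty": 0,"tz": 0.3,"yaw": 0,"claw": 0.5},{"tx": 0,"ty": 0,"tz": 0.3,"yaw": 0,"claw": 0.5},{"tx": 0,"ty": 0,"tz": 0.3,"yaw": 0,"claw": 0.5},{"tx": 0,"ty": 0,"tz": 0,"yaw": 0,"claw": 0.5}]}}

```text
time_s: 49.95
position: [0.4466, 0.2652, 0.1208]
tool_rot: [[-0.986, -0.168, 0.001], [-0.168, 0.986, 0.0], [-0.001, 0.0, -1.0]]
ft_force: [-0.2, 1.1, -0.4]
grip_width: 0.0072
gripper_force: 52.1
```

Emit:
{"method": "servo_tool", "body": {"steps": [{"tx": 0,"ty": 0,"tz": 0.5,"yaw": 0,"claw": 0.5},{"tx": 0,"ty": 0,"tz": 0.5,"yaw": 0,"claw": 0.5},{"tx": 0,"ty": 0,"tz": 0.5,"yaw": 0,"claw": 0.5},{"tx": 0,"ty": 0,"tz": 0.5,"yaw": 0,"claw": 0.5},{"tx": 0,"ty": 0,"tz": 0,"yaw": 0,"claw": 0.5}]}}

```text
time_s: 50.45
position: [0.4468, 0.2653, 0.1412]
tool_rot: [[-0.986, -0.168, 0.001], [-0.168, 0.986, 0.0], [-0.002, 0.0, -1.0]]
ft_force: [-0.0, -0.2, -1.1]
grip_width: 0.0071
gripper_force: 52.1
```

```bash
python3 -c "
from h import *
s=st();print(np.round(s['wrist_torque'],2))"; python3 held.py
```

```text
t 50.45 pos [0.4468 0.2653 0.1412] yaw 99.65 F [-0.  -0.2 -1.1] w 0.0071 g 52.1
[ 0.02 -0.02  0.01]
t 50.45 pos [0.4468 0.2653 0.1412] yaw 99.65 F [-0.  -0.2 -1.1] w 0.0071 g 52.1
0.045 16 [ 0.004 -0.003  0.067] [0.005 0.003 0.07 ]
0.02 0  
-0.015 3242 [-0.022 -0.018 -0.015] [0.023 0.017 0.015]
```

The key is out and held upright, foot about 81 mm below the TCP. At the tray I'll tilt it in the grip against the tray's near wall so it can be laid down instead of toppling at random. So I come to the tray's near side with the yaw turned half round, keeping joint 6 in range.

Emit:
{"method": "servo_tool", "body": {"steps": [{"tx": 0,"ty": 0,"tz": 2,"yaw": 0,"claw": 0.5},{"tx": 0,"ty": 0,"tz": 2,"yaw": 0,"claw": 0.5},{"tx": 0,"ty": 0,"tz": 2,"yaw": 0,"claw": 0.5},{"tx": -0.3,"ty": -2,"tz": 0,"yaw": -7,"claw": 0.5},{"tx": -0.3,"ty": -3,"tz": 0,"yaw": -7,"claw": 0.5},{"tx": -0.3,"ty": -3,"tz": 0,"yaw": -7,"claw": 0.5},{"tx": -0.3,"ty": -3,"tz": 0,"yaw": -7,"claw": 0.5},{"tx": -0.3,"ty": -3,"tz": 0,"yaw": -7,"claw": 0.5},{"tx": -0.3,"ty": -3,"tz": 0,"yaw": -7,"claw": 0.5},{"tx": -0.3,"ty": -3,"tz": 0,"yaw": -7,"claw": 0.5},{"tx": -0.3,"ty": -3,"tz": 0,"yaw": -7,"claw": 0.5},{"tx": -0.3,"ty": -3,"tz": 0,"yaw": -7,"claw": 0.5},{"tx": -0.3,"ty": -3,"tz": 0,"yaw": -7,"claw": 0.5},{"tx": -0.3,"ty": -3,"tz": 0,"yaw": -7,"claw": 0.5},{"tx": -0.3,"ty": -3,"tz": 0,"yaw": -7,"claw": 0.5},{"tx": -0.3,"ty": -3,"tz": 0,"yaw": -7,"claw": 0.5},{"tx": -0.3,"ty": -3,"tz": 0,"yaw": -7,"claw": 0.5}]}}

```text
time_s: 52.2
position: [0.404, -0.146, 0.2002]
tool_rot: [[-0.024, 1.0, -0.0], [1.0, 0.024, 0.0], [0.0, -0.0, -1.0]]
ft_force: [-0.5, -0.5, 0.6]
grip_width: 0.0071
gripper_force: 52.3
```

Emit:
{"method": "servo_tool", "body": {"steps": [{"tx": -0.4,"ty": -3,"tz": 0,"yaw": -7,"claw": 0.5},{"tx": -0.4,"ty": -3,"tz": 0,"yaw": -7,"claw": 0.5},{"tx": -0.4,"ty": -3,"tz": 0,"yaw": -7,"claw": 0.5},{"tx": -0.4,"ty": -3,"tz": 0,"yaw": -7,"claw": 0.5},{"tx": -0.4,"ty": -3,"tz": 0,"yaw": -7,"claw": 0.5},{"tx": -0.4,"ty": -3,"tz": 0,"yaw": -7,"claw": 0.5},{"tx": -0.4,"ty": -3,"tz": 0,"yaw": -7,"claw": 0.5},{"tx": -0.4,"ty": -3,"tz": 0,"yaw": -7,"claw": 0.5},{"tx": -0.4,"ty": -3,"tz": 0,"yaw": -7,"claw": 0.5},{"tx": -0.2,"ty": -3.2,"tz": 0,"yaw": -7,"claw": 0.5},{"tx": 0,"ty": 0,"tz": 0,"yaw": -2,"claw": 0.5},{"tx": 0,"ty": 0,"tz": 0,"yaw": 0,"claw": 0.5},{"tx": 0,"ty": 0,"tz": 0,"yaw": 0,"claw": 0.5}]}}

```text
time_s: 53.5
position: [0.3664, -0.4464, 0.2001]
tool_rot: [[0.941, 0.338, -0.0], [0.338, -0.941, 0.001], [-0.0, -0.001, -1.0]]
ft_force: [-0.1, 0.2, -0.5]
grip_width: 0.0071
gripper_force: 52.3
```

```bash
cat > tray.py <<'E'
from h import *
import sys
s=st(); s,im,d,m,P=wr(sys.argv[1])
X,Y,Z=P[...,0],P[...,1],P[...,2]
w=((d>0)&(Z>.018)&(Z<.03)&(np.hypot(X-.447,Y+.419)<.11)).astype(np.uint8)
n,l,q,c=cv2.connectedComponentsWithStats(w)
for k in range(1,n):
    if q[k,4]>60:
        r=cv2.minAreaRect(np.c_[X[l==k],Y[l==k]].astype(np.float32));print('tray W',q[k,4],np.round(r[0],4),np.round(r[1],4),round(r[2],1))
f=(np.hypot(X-.447,Y+.419)<.04);print('floor z',np.median(Z[f]).round(4))
L=(P-s['position'])@np.array(s['tool_rot'])
hsv=cv2.cvtColor(im,cv2.COLOR_RGB2HSV);br=(hsv[...,0]>12)&(hsv[...,0]<28)&(hsv[...,1]>110)
k=br&(np.linalg.norm(L,axis=-1)<.12)
print('key tool frame',k.sum(),L[k].min(0).round(3),L[k].max(0).round(3))
E
python3 tray.py w10.png
```

```text
t 53.5 pos [ 0.3664 -0.4464  0.2001] yaw -70.28 F [-0.1  0.2 -0.5] w 0.0071 g 52.3
tray W 2428 [ 0.4461 -0.418 ] [0.1304 0.1307] 19.5
floor z 0.0041
key tool frame 1446 [-0.021 -0.003 -0.018] [0.022 0.004 0.005]
```

View pics/w10.png

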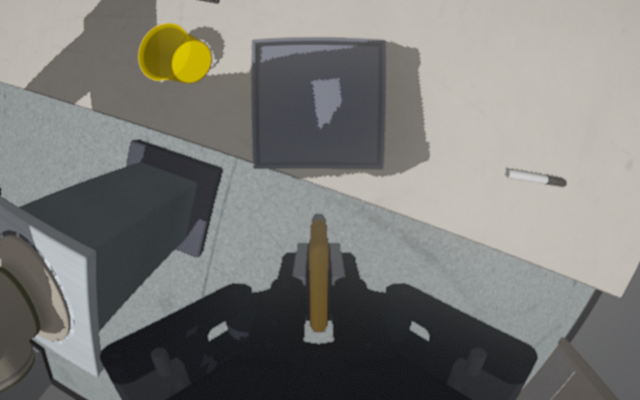

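The key is upright in the grip and the tray is confirmed at (0.446, −0.418), yaw 19.5°, floor at z 0.004. I'll work inside the tray for safety: tilt the shank against the far wall's inner face, then draw back and lay it down.

Emit:
{"method": "servo_tool", "body": {"newtons": 40, "steps": [{"tx": 2.5,"ty": 0.89,"tz": 0,"yaw": 0,"claw": 0.5},{"tx": 2.5,"ty": 0.89,"tz": 0,"yaw": 0,"claw": 0.5},{"tx": 2.5,"ty": 0.89,"tz": 0,"yaw": 0,"claw": 0.5},{"tx": 2.5,"ty": 0.88,"tz": 0,"yaw": 0,"claw": 0.5},{"tx": 2.5,"ty": 0.88,"tz": 0,"yaw": 0,"claw": 0.5},{"tx": 0,"ty": 0,"tz": -3,"yaw": 0,"claw": 0.5},{"tx": 0,"ty": 0,"tz": -3,"yaw": 0,"claw": 0.5},{"tx": 0,"ty": 0,"tz": -3,"yaw": 0,"claw": 0.5},{"tx": 0,"ty": 0,"tz": -1.6,"yaw": 0,"claw": 0.5},{"tx": 0,"ty": 0,"tz": 0,"yaw": 0,"claw": 0.5}]}}

```text
time_s: 54.55
position: [0.4908, -0.4011, 0.0921]
tool_rot: [[0.941, 0.337, -0.003], [0.338, -0.941, 0.004], [-0.002, -0.005, -1.0]]
ft_force: [-0.3, -0.7, 0.2]
grip_width: 0.0076
gripper_force: 52.3
```

Emit:
{"method": "servo_tool", "body": {"newtons": 22, "steps": [{"tx": 0.47,"ty": 0.17,"tz": 0,"yaw": 0,"claw": 0.5},{"tx": 0.47,"ty": 0.17,"tz": 0,"yaw": 0,"claw": 0.5},{"tx": 0.47,"ty": 0.17,"tz": 0,"yaw": 0,"claw": 0.5},{"tx": 0.47,"ty": 0.17,"tz": -0.1,"yaw": 0,"claw": 0.5},{"tx": 0.47,"ty": 0.17,"tz": -0.1,"yaw": 0,"claw": 0.5},{"tx": 0,"ty": 0,"tz": 0,"yaw": 0,"claw": 0.5}]}}

```text
time_s: 55.15
position: [0.5152, -0.3946, 0.0942]
tool_rot: [[0.942, 0.337, -0.0], [0.337, -0.942, -0.003], [-0.001, 0.003, -1.0]]
ft_force: [-3.8, -0.5, 2.8]
grip_width: 0.0073
gripper_force: 49.9
```

```bash
python3 tray.py w11.png
```

```text
t 55.15 pos [ 0.5152 -0.3946  0.0942] yaw -70.31 F [-3.8 -0.5  2.8] w 0.0073 g 49.9
tray W 969 [ 0.4768 -0.3702] [0.0409 0.0616] 19.6
tray W 954 [ 0.5003 -0.4369] [0.0413 0.058 ] 19.5
floor z 0.0038
key tool frame 1963 [-0.029 -0.117 -0.02 ] [0.023 0.005 0.038]
```

Emit:
{"method": "servo_tool", "body": {"steps": [{"tx": 0.47,"ty": 0.17,"tz": -0.1,"yaw": 0,"claw": 0.5},{"tx": 0.47,"ty": 0.17,"tz": -0.15,"yaw": 0,"claw": 0.5},{"tx": 0.47,"ty": 0.17,"tz": -0.15,"yaw": 0,"claw": 0.5},{"tx": 0.47,"ty": 0.17,"tz": -0.2,"yaw": 0,"claw": 0.5},{"tx": 0.47,"ty": 0.17,"tz": -0.2,"yaw": 0,"claw": 0.5},{"tx": 0.47,"ty": 0.17,"tz": -0.2,"yaw": 0,"claw": 0.5},{"tx": 0,"ty": 0,"tz": 0,"yaw": 0,"claw": 0.5}]}}

```text
time_s: 55.9
position: [0.5433, -0.3844, 0.0835]
tool_rot: [[0.942, 0.337, -0.001], [0.337, -0.942, -0.003], [-0.001, 0.002, -1.0]]
ft_force: [-4.5, -2.7, 0.7]
grip_width: 0.0072
gripper_force: 52.0
```

```bash
cat >> tray.py <<'E'
b=k&(abs(L[...,1])<.007)&(L[...,2]<.03);x,z=L[b][:,0],L[b][:,2]
print('bow top (x,z up) mm:',[(int(a*1e3),round(-1e3*float(z[abs(x-a)<.003].min()),1)) for a in np.arange(-.024,.025,.006) if (abs(x-a)<.003).sum()>5])
E
python3 tray.py w12.png
```

```text
t 55.9 pos [ 0.5433 -0.3844  0.0835] yaw -70.31 F [-4.5 -2.7  0.7] w 0.0072 g 52.0
tray W 348 [ 0.4902 -0.3521] [0.0061 0.036 ] 23.9
tray W 322 [ 0.5221 -0.4413] [0.0044 0.0336] 18.9
floor z 0.004
key tool frame 1801 [-0.015 -0.061 -0.068] [ 0.021  0.004 -0.001]
bow top (x,z up) mm: [(-12, 26.0), (-6, 23.8), (0, 20.4), (5, 15.4), (11, 13.1), (17, 7.3)]
```

View pics/w12.png

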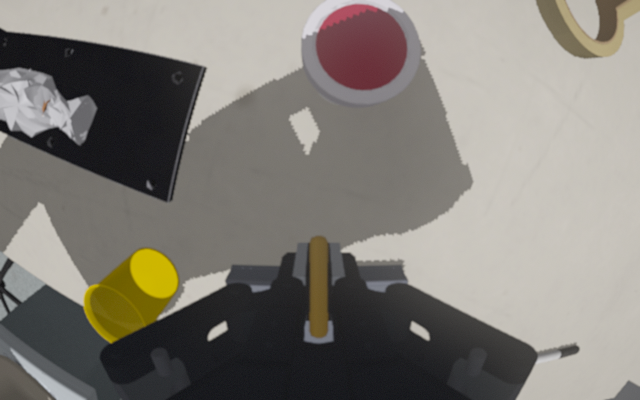

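The key is now tilted about 33°, bow forward, and the jar at (360,45) is well ahead. I draw back over the tray, then lower with the foot toward the near wall.

Emit:
{"method": "servo_tool", "body": {"newtons": 40, "steps": [{"tx": -0.5,"ty": -0.18,"tz": 0.5,"yaw": 0,"claw": 0.5},{"tx": -1.5,"ty": -0.54,"tz": 0.5,"yaw": 0,"claw": 0.5},{"tx": -2,"ty": -0.71,"tz": 0,"yaw": 0,"claw": 0.5},{"tx": -2,"ty": -0.71,"tz": 0,"yaw": 0,"claw": 0.5},{"tx": -2,"ty": -0.71,"tz": 0,"yaw": 0,"claw": 0.5},{"tx": -1.5,"ty": -0.54,"tz": 0,"yaw": 0,"claw": 0.5},{"tx": -0.3,"ty": -0.11,"tz": 0,"yaw": 0,"claw": 0.5},{"tx": 0,"ty": 0,"tz": -0.7,"yaw": 0,"claw": 0.5},{"tx": 0,"ty": 0,"tz": -0.7,"yaw": 0,"claw": 0.5},{"tx": 0,"ty": 0,"tz": -0.5,"yaw": 0,"claw": 0.5},{"tx": 0,"ty": 0,"tz": 0,"yaw": 0,"claw": 0.5}]}}

```text
time_s: 57.05
position: [0.4454, -0.4182, 0.0721]
tool_rot: [[0.942, 0.337, -0.001], [0.337, -0.942, 0.001], [-0.0, -0.002, -1.0]]
ft_force: [0.2, 0.3, -0.5]
grip_width: 0.0076
gripper_force: 51.7
```

Emit:
{"method": "servo_tool", "body": {"newtons": 22, "steps": [{"tx": 0.25,"ty": 0.09,"tz": -0.4,"yaw": 0,"claw": 0.5},{"tx": 0.25,"ty": 0.09,"tz": -0.5,"yaw": 0,"claw": 0.5},{"tx": 0.25,"ty": 0.09,"tz": -0.5,"yaw": 0,"claw": 0.5},{"tx": 0.25,"ty": 0.09,"tz": -0.5,"yaw": 0,"claw": 0.5},{"tx": 0,"ty": 0,"tz": 0,"yaw": 0,"claw": 0.5}]}}

```text
time_s: 57.55
position: [0.4579, -0.4149, 0.0567]
tool_rot: [[0.942, 0.337, 0.005], [0.337, -0.942, -0.003], [0.004, 0.004, -1.0]]
ft_force: [6.9, 7.1, 15.0]
grip_width: 0.0074
gripper_force: 56.5
```

```bash
python3 tray.py w13.png
```

```text
t 57.55 pos [ 0.4579 -0.4149  0.0567] yaw -70.31 F [ 6.9  7.1 15. ] w 0.0074 g 56.5
tray W 4300 [ 0.468  -0.4101] [0.0837 0.1305] 19.8
tray W 61 [ 0.3793 -0.3756] [0.0102 0.0038] 7.3
floor z 0.1001
key tool frame 2392 [-0.029 -0.117 -0.031] [0.042 0.005 0.017]
bow top (x,z up) mm: [(-24, 18.0), (-18, 23.1), (-12, 28.7), (-6, 30.8), (0, 27.1), (5, 20.9), (11, 14.4), (17, 7.6)]
```

Tilted about 48°, foot toward the near wall. I release it and rise.

Emit:
{"method": "servo_tool", "body": {"steps": [{"tx": 0.2,"ty": 0.07,"tz": -0.3,"yaw": 0,"claw": 0.5},{"tx": 0.2,"ty": 0.07,"tz": -0.3,"yaw": 0,"claw": 0.5},{"tx": 0,"ty": 0,"tz": 0,"yaw": 0,"claw": 3},{"tx": 0,"ty": 0,"tz": 0,"yaw": 0,"claw": 3},{"tx": 0,"ty": 0,"tz": 0,"yaw": 0,"claw": 3},{"tx": 0,"ty": 0,"tz": 0,"yaw": 0,"claw": 3},{"tx": 0,"ty": 0,"tz": 0,"yaw": 0,"claw": 3},{"tx": 0,"ty": 0,"tz": 2,"yaw": 0,"claw": 3},{"tx": 0,"ty": 0,"tz": 3,"yaw": 0,"claw": 3},{"tx": 0,"ty": 0,"tz": 4,"yaw": 0,"claw": 3},{"tx": 0,"ty": 0,"tz": 4,"yaw": 0,"claw": 3},{"tx": -2.5,"ty": -0.9,"tz": 2,"yaw": 0,"claw": 3},{"tx": -2.5,"ty": -0.9,"tz": 2,"yaw": 0,"claw": 3},{"tx": -2.5,"ty": -0.9,"tz": 2,"yaw": 0,"claw": 3},{"tx": 0,"ty": 0,"tz": 0,"yaw": 0,"claw": 3},{"tx": 0,"ty": 0,"tz": 0,"yaw": 0,"claw": 3}]}}

```text
time_s: 59.2
position: [0.3839, -0.441, 0.2383]
tool_rot: [[0.942, 0.335, 0.0], [0.335, -0.942, -0.0], [0.0, 0.0, -1.0]]
ft_force: [0.6, 0.6, 0.6]
grip_width: 0.0298
gripper_force: 0.0
```

```bash
python3 - <<'E'
from h import *
st();s,im,d,m,P=wr('w14.png')
hsv=cv2.cvtColor(im,cv2.COLOR_RGB2HSV);br=(hsv[...,0]>10)&(hsv[...,0]<28)&(hsv[...,1]>90)
X,Y,Z=P[...,0],P[...,1],P[...,2]
a=np.radians(19.5);R=np.array([[np.cos(a),-np.sin(a)],[np.sin(a),np.cos(a)]]);L=(P[...,:2]-[.4461,-.418])@R
k=br&(abs(L)<.085).all(-1)
print('brass tray frame',k.sum(),L[k].min(0).round(3),L[k].max(0).round(3),'z',Z[k].min().round(3),Z[k].max().round(3))
o=(d>0)&(abs(L)<.058).all(-1)&(Z>.008)
print('object',o.sum(),L[o].min(0).round(3),L[o].max(0).round(3),'z99',np.percentile(Z[o],99).round(3))
import subprocess
z0=np.load('top0.npz');im0=z0['im'];it,dt,mt=shot('top');Pt=pts(dt,mt);P0=z0['P']
for n,(u,v) in dict(jar=(467,169),tape1=(194,206),tape2=(337,151),yellow=(435,228)).items():
    q=np.s_[v-22:v+23,u-22:u+23];w=[(Q[q][...,2]>.015) for Q in(P0,Pt)]
    print(n,[np.array([Q[q][...,0][x].mean(),Q[q][...,1][x].mean()]).round(4) for Q,x in zip((P0,Pt),w)])
E
python3 scan.py|grep T
```

```text
t 59.2 pos [ 0.3839 -0.441   0.2383] yaw -70.42 F [0.6 0.6 0.6] w 0.0298 g 0.0
brass tray frame 395 [-0.005 -0.008] [0.039 0.008] z 0.002 0.362
object 28806 [-0.058 -0.058] [0.042 0.058] z99 0.322
jar [array([ 0.6332, -0.3453]), array([ 0.6369, -0.3539])]
tape1 [array([0.5078, 0.5265]), array([0.5076, 0.5247])]
tape2 [array([0.7014, 0.0647]), array([0.702 , 0.0646])]
yellow [array([ 0.4532, -0.275 ]), array([ 0.4531, -0.2841])]
T knob/handle 33 px [260. 175.] xy [0.6116 0.3029] wh [0.0169 0.0184] 3.6 z 0.1112 rail lo [ 0.0466 -0.065 ] hi [ 0.0639 -0.0463]
T knob/handle 21 px [248. 220.] xy [0.4649 0.3364] wh [0.0128 0.0124] 3.0 z 0.1141 rail lo [-0.0908 -0.0068] hi [-0.0779  0.006 ]
T rim 17 px [247. 169.] xy [0.6318 0.3486] wh [0.0127 0.0464] 50.6 z 0.091 rail lo [ 0.0687 -0.0269] hi [0.1022 0.0077]
T rim 17 px [251. 187.] xy [0.5717 0.3354] wh [0.0165 0.0452] 60.6 z 0.0914 rail lo [ 0.0058 -0.0305] hi [0.0434 0.0027]
T rim 12 px [252. 210.] xy [0.4979 0.3266] wh [0.0078 0.0324] 37.9 z 0.09 rail lo [-0.0597 -0.0274] hi [-0.0424  0.0009]
```

The bow lies within the tray. I move the arm away and check everything again.

Emit:
{"method": "servo_tool", "body": {"steps": [{"tx": -0.3,"ty": 3,"tz": 0.5,"yaw": 0,"claw": 3},{"tx": -0.3,"ty": 3,"tz": 0.5,"yaw": 0,"claw": 3},{"tx": -0.3,"ty": 3,"tz": 0,"yaw": 0,"claw": 3},{"tx": -0.3,"ty": 3,"tz": 0,"yaw": 0,"claw": 3},{"tx": -0.3,"ty": 3,"tz": 0,"yaw": 0,"claw": 3},{"tx": -0.3,"ty": 3,"tz": 0,"yaw": 0,"claw": 3},{"tx": -0.3,"ty": 3,"tz": 0,"yaw": 0,"claw": 3},{"tx": -0.3,"ty": 3,"tz": 0,"yaw": 0,"claw": 3},{"tx": -0.3,"ty": 3,"tz": 0,"yaw": 0,"claw": 3},{"tx": -0.3,"ty": 3,"tz": 0,"yaw": 0,"claw": 3},{"tx": 0,"ty": 0,"tz": 0,"yaw": 0,"claw": 3},{"tx": 0,"ty": 0,"tz": 0,"yaw": 0,"claw": 3}]}}

```text
time_s: 60.6
position: [0.3544, -0.1405, 0.2483]
tool_rot: [[0.941, 0.338, 0.0], [0.338, -0.941, -0.0], [-0.0, 0.0, -1.0]]
ft_force: [0.2, -0.4, 0.6]
grip_width: 0.0298
gripper_force: 0.0
```

```bash
python3 - <<'E'
from h import *
st();z0=np.load('top0.npz');P0=z0['P'];it,dt,mt=shot('top');Pt=pts(dt,mt)
for n,(u,v,r) in dict(jar=(467,169,13),tape1=(194,206,22),tape2=(337,151,20),yellow=(435,228,13)).items():
    q=np.s_[v-r:v+r+1,u-r:u+r+1]
    for Q in(P0,Pt):
        A=Q[q];w=(A[...,2]>.015)&(A[...,2]<.12);print(n,w.sum(),A[w].mean(0).round(4))
hsv=cv2.cvtColor(it,cv2.COLOR_RGB2HSV);br=(hsv[...,0]>10)&(hsv[...,0]<28)&(hsv[...,1]>90)
a=np.radians(19.5);R=np.array([[np.cos(a),-np.sin(a)],[np.sin(a),np.cos(a)]]);L=(Pt[...,:2]-[.4461,-.418])@R
inn=(abs(L)<.056).all(-1);k=br&inn
print('brass',k.sum(),L[k].min(0).round(3),L[k].max(0).round(3),'z',Pt[k][:,2].min().round(3),Pt[k][:,2].max().round(3))
o=inn&(Pt[...,2]>.010);print('obj',o.sum(),L[o].min(0).round(3),L[o].max(0).round(3),Pt[o][:,2].max().round(3))
near=(abs(L)<.12).all(-1)&~(abs(L)<.068).all(-1)&(Pt[...,2]>.01)&(L[...,1]<.07);print('outside tray',near.sum())
E
python3 scan.py|grep -E "T"
```

```text
t 60.6 pos [ 0.3544 -0.1405  0.2483] yaw -70.25 F [ 0.2 -0.4  0.6] w 0.0298 g 0.0
jar 239 [ 0.641  -0.363   0.0763]
jar 240 [ 0.6407 -0.3628  0.0761]
tape1 474 [0.5085 0.5322 0.0468]
tape1 480 [0.5083 0.5326 0.0466]
tape2 344 [0.7073 0.0586 0.0276]
tape2 348 [0.7071 0.0586 0.0273]
yellow 150 [ 0.4494 -0.2753  0.0491]
yellow 150 [ 0.4496 -0.2754  0.0491]
brass 64 [-0.003 -0.004] [0.039 0.006] z 0.008 0.058
obj 136 [-0.054 -0.051] [0.055 0.051] 0.058
outside tray 1
T knob/handle 33 px [260. 175.] xy [0.6115 0.3042] wh [0.0168 0.0187] 37.4 z 0.1104 rail lo [ 0.0467 -0.0652] hi [ 0.0637 -0.0459]
T knob/handle 21 px [248. 220.] xy [0.4649 0.3363] wh [0.0129 0.0132] 2.9 z 0.1135 rail lo [-0.0909 -0.0075] hi [-0.0778  0.0061]
T rim 16 px [247. 169.] xy [0.6322 0.3484] wh [0.012  0.0462] 53.6 z 0.0906 rail lo [ 0.0697 -0.0262] hi [0.1029 0.0066]
T rim 16 px [251. 187.] xy [0.5725 0.334 ] wh [0.0155 0.0437] 64.3 z 0.0909 rail lo [ 0.0054 -0.0299] hi [ 0.0435 -0.0004]
```

Bystanders are unmoved, and the key is lying in the tray. One last check of the three rims, then I hand in.

Run:
```python
from h import *
im,d,m=shot('top');P=pts(d,m);O=np.array([.5487,.3498]);a=np.radians(8.75);R=np.array([[np.cos(a),-np.sin(a)],[np.sin(a),np.cos(a)]]);L=(P[...,:2]-O)@R
ok=[]
for c in(-.035,.031,.097):
    w=(np.hypot(L[...,0]-c,L[...,1])<.031)&(P[...,2]>.084)&(P[...,2]<.1);ok.append(w.sum()>25)
    print(c,w.sum(),L[w].min(0).round(3),L[w].max(0).round(3),np.median(P[w][:,2]).round(3))
if all(ok): print(env.close_job())
```

```text
-0.035 62 [-0.06  -0.029] [-0.009  0.023] 0.091
0.031 59 [ 0.006 -0.03 ] [0.057 0.023] 0.09
0.097 57 [ 0.069 -0.026] [0.123 0.025] 0.091
the job is handed in; nothing more can be done
None
```

The job is handed in: all three beakers stand upright in the shuttle tray, the carriage line is within about 1 mm of the pointer, the lever is shut, and the key lies in the grey tray with its bow still on edge; the jar and tapes have not moved.

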